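# Slide the suspect capacitor out of its row and load it into the discharge stand

### The arm

A 7-joint arm with a two-finger parallel gripper is mounted at the origin on the work surface. World frame = base frame: x ahead of the robot, y to its left, z up, the work surface at z = 0. Lengths are in m, angles in rad, forces in N, time in s.
With the tool pointing down it reaches from about 0.425 to 0.925 m from the base axis. Payload 6.8 kg.
Tool frame: the origin (TCP) lies at the very end of the fingers, on their centre line; the grasp point (between the pads) lies 19 mm behind it; z points along the fingers, y is the direction in which the jaws open and shut (so a half turn about z gives the same grasp; the last joint's range is limited). The gripper opens to 85 mm and grips with 20 to 120 N. Pads are 22 mm wide; open, the fingers measure 114 mm over their backs; the gripper's body (76 mm by 85 mm) begins 54 mm behind the grasp point. The pads swing forward as they close: fully open they stand 13 mm farther back than shut.
Start: joints at [-0.108, 0.477, 0.022, 1.555, -0.011, 1.109, -0.083], TCP at [0.675, 0, 0.231] pointing down, gripper open.
Joint ranges: [-2.96, 2.96], [-0.34, 2.1], [-1.41, 1.46], [0.24, 2.44], [-1.37, 4.51], [0.17, 1.92], [-2.96, 2.96]. Speed limits (rad/s): [2.39, 2.39, 3.14, 3.14, 3.14, 3.14, 3.14].

### API

Orientations are given as a rotation vector (axis times angle).
In Python, from bench import monitor, viewer, job gives the robot as it stands. The module is installed in compiled form; this text tells all that it offers.
- The arm moves only by the tool drive_tool, never from a script. Its argument "commands" is a list of rows, each an object with "linear": the shift along the tool's x, y, z in m, a list of three; "dr": the turn, a rotation vector about the tool's x, y, z in degrees, a list of three; "jaw": the closure, from 0 (fully open) to 1 (shut). A call has 1 to 8 rows; each row shifts and turns the pose as measured when the row begins, along the tool's axes as they then stand; what a row does not reach is not made up. A row lasts 1/8 s, in which the tool goes at most 62.5 mm and 10.7 degrees, less where a joint would pass 70% of its speed; a pose out of reach is approached as far as the arm can. A call is refused whole if a number of a shift passes 0.0625 or a number of a turn 10.7, either way. A call with a gripper value outside its range is refused whole. The fingers move at their own pace and stop on an object; "force" is the grip in N (left out, the last holds). Time passes only in rows, so rows that do not move let the fingers close. It gives the time, the measured TCP pose, the force and the opening at its end, in the units of the state.
- monitor.get_obs(): the state, without advancing time (a new reading comes with each control period).
- viewer.grab_frame(name): name is "scene" or "side" or "wrist"; returns the picture (384x512x3 uint8, red, green, blue); there is no depth.
- viewer.calibration(name): a dict with "K" (3x3 intrinsics, pixels), "R" (3x3) and "t" (3): a world point X has camera coordinates R X + t. Camera axes: x right, y down, z forward; pixel columns grow to the right and rows downward; lengths in m; the calibration is good to about 2 mm. A picture is of the moment at which its call begins: read the wrist's pose just before it. calibration takes no time and is no camera call; for the wrist camera it gives the pose at the moment of the call.
- job.hand_in(): hands the job in, once; it reports no verdict.
The state is a dict: "clock": time; "joints": joint angles; "qvel": joint speeds; "tau": joint torques, N m; "tcp_pos": TCP position; "orientation": TCP orientation; "contact_force": force on the tool from outside, world axes, zero at the start; "moment": the same for the moment, N m; "grip_width": finger opening in m.
Only numpy, scipy, OpenCV 4.12 (cv2) and the standard library are available. Lean on these libraries where they do the work, as an engineer would, in place of code of your own. Each camera call takes 0.05 s, during which the arm holds its last target.

### The job

Slide the capacitor with the orange band out of the packed row, flat along the bench and out of the open side of the fence until it is completely clear, without shifting the white-banded ones; it cannot be gripped in the row, so press on its top and drag it. Then pick it up and drop it end-down into the sloping yellow slot of the discharge stand, fully home, and let go. Leave the jar and the screwdriver where they are.

Things in the scene. Friction and masses are not known exactly. Their poses are not given: they have to be found in the camera images.
- cap_orange: Suspect capacitor: loose rigid blue box 80 x 30 x 24 mm (x, y, z), about 80 g, an orange band round it near its -x end, two brass dots on its +x end. Origin: centre of its underside, x along its length. Starts flat on the bench in any of the row's four places, -x end at the fence's back wall, touching what is on either side. Pressed on top with 5 to 15 N, it follows the fingertip.
- cap_orange_mid (a point): Centre of that box, 12 mm above its underside.
- cap_w1: Same box with a white band, in the row; leave it. Origin at the centre of its underside, x along its length.
- cap_w2: Same box with a white band, in the row; leave it. Origin as for cap_w1.
- cap_w3: Same box with a white band, in the row; leave it. Origin as for cap_w1.
- fence: Fixed aluminium U-fence round the row, without a floor. Origin on the bench at the row's centre; +x points out of its open side (roughly away from the robot), y across the row. Back wall 34 mm high, 4 mm thick, inner face at x = -40.5 mm; cheeks 18 mm high, 4 mm thick, inner faces at y = +-61 mm, ending at x = 40 mm. Boxes lie along its x, at x = 0 and y = -45.3, -15.1, 15.1, 45.3 mm.
- stand: Fixed discharge stand: a black foot 150 x 90 x 18 mm that carries the yellow slot; origin under it on the bench, below the slot's mouth.
- slot: Fixed yellow sleeve on the stand. Origin in the mouth, middle of the inner floor, 75 mm above the bench. x points up and out of the mouth along the slope, 0.70 rad above level (roughly away from the robot), y across, z square to the floor, upward. Inside 36 mm wide (y), 30 mm high (z 0 to 30), closed end at x = -41 mm; walls 5 mm. A tongue 24 mm wide carries the floor on to x = 24 mm.
- slot_home (a point): Where the centre of a box fully home in the slot lies (slot x = -1, y = 0, z = 12 mm); the box then stands out of the mouth by half its length. Let go in the mouth, it slides down by its own weight.
- jar: Loose amber jar, 44 mm across and 60 mm high, beside the stand; leave it. Origin at the centre of its underside.
- driver: Loose screwdriver lying on the bench to the left of the fence, about 200 mm long; leave it. Origin under it, near its middle.
Things that resemble listed ones, but are neither listed nor needed, are in the scene too. Leave any green or pink look-alike of the cap_orange alone. There is more than one size of the fence; the job needs the smaller.

How it is judged:
On the way:
1. the orange-banded capacitor lies flat on the bench, slid at least 74 mm out of its place in the row towards the open side (x of cap_orange_mid in the frame of fence above 0.074 m and height (world z) of cap_orange_mid below 0.017 m), for 0.2 s.
At the end, for the whole second after the job is handed in: The orange-banded capacitor rests in the slot, its centre -8 to +6 mm from the mouth along it, within 9 mm of its middle line, 5 to 24 mm above its floor, in line to 0.25 rad; each white-banded one is within 8 mm of its start, jar and screwdriver within 30 mm (x of cap_orange_mid in the frame of slot between -0.008 and 0.006 m and y of cap_orange_mid in the frame of slot between -0.009 and 0.009 m and z of cap_orange_mid in the frame of slot between 0.005 and 0.024 m and angle between the x axis of cap_orange and the x axis of slot, either way round below 0.25 rad and linear speed of cap_orange below 0.02 m/s and distance of each of cap_w1, cap_w2, cap_w3 from where it was at the start of the episode below 0.008 m and distance of each of jar, driver from where it was at the start of the episode below 0.03 m); the robot touches nothing.
It fails at once if a white-banded capacitor is moved by more than 8 mm (distance of any of cap_w1, cap_w2, cap_w3 from where it was at the start of the episode above 0.008 m).
It fails at once if the orange-banded capacitor is lifted out of the row instead of slid (raised by more than 12 mm in its place) (height (world z) of cap_orange_mid between 0.024 and 0.06 m and x of cap_orange_mid in the frame of fence between -0.04 and 0.05 m and y of cap_orange_mid in the frame of fence between -0.07 and 0.07 m).
It fails at once if the jar or the screwdriver is moved by more than 30 mm (distance of any of jar, driver from where it was at the start of the episode above 0.03 m).
It also fails if it takes over 56 s, if anything falls off the work surface, if the arm or the gripper's body presses on something with over 40 N, if the wrist force passes 120 N, or if a joint passes its speed limit or range.

## Working session

There is one attempt and no reset: what is moved stays moved. The work goes in short steps, Python scripts to look and compute and a tool call to move; the robot and the scene stay as the last step left them, time stands still between calls to the robot, and variables do not carry over. Pictures are saved under pics/ and viewed, and the job is handed in when it is done.

Besides the shell and the picture viewer there is one more tool, called after ">>>" by a JSON object that holds its "name" and its "arguments". drive_tool: Moves the arm, as the interface text tells. Its arguments: {"type":"object","properties":{"commands":{"type":"array"},"force":{"type":"number"}},"required":["commands"]}

```bash
mkdir -p pics; ls; python3 - <<'E'
from bench import monitor, viewer, job
import cv2
o=monitor.get_obs(); print({k:o[k] for k in ('clock','tcp_pos','orientation','grip_width','contact_force')})
for n in ('scene','side','wrist'):
    im=viewer.grab_frame(n); cv2.imwrite(f'pics/{n}0.png',im[:,:,::-1])
    c=viewer.calibration(n); print(n,c)
E
```

```text
pics
{'clock': 0.0, 'tcp_pos': array([ 6.74402702e-01, -1.08257749e-05,  2.30350350e-01]), 'orientation': array([-2.22060190e+00, -2.22060531e+00,  2.15820470e-03]), 'grip_width': 0.08568745705653023, 'contact_force': array([-0.42266029,  0.36907326,  0.61064151])}
scene {'K': array([[460.74424188,   0.        , 265.25458275],
       [  0.        , 460.74424188, 191.75464155],
       [  0.        ,   0.        ,   1.        ]]), 'R': array([[ 0.30473294,  0.95239831,  0.00867666],
       [ 0.80525373, -0.25276564, -0.53635433],
       [-0.50862979,  0.17043175, -0.84394831]]), 't': array([-0.27193192, -0.38081167,  1.62757971])}
side {'K': array([[349.93148148,   0.        , 256.31070009],
       [  0.        , 349.93148148, 187.66031288],
       [  0.        ,   0.        ,   1.        ]]), 'R': array([[ 0.91266586, -0.40841425, -0.01545385],
       [-0.31889021, -0.6879412 , -0.65195547],
       [ 0.25563657,  0.59994559, -0.75809975]]), 't': array([-0.48484991,  0.32896575,  0.89631765])}
wrist {'K': array([[323.19216559,   0.        , 258.05144939],
       [  0.        , 323.19216559, 192.74722263],
       [  0.        ,   0.        ,   1.        ]]), 'R': array([[ 9.99998041e-01,  4.88503139e-04, -1.91830407e-03],
       [ 1.03013996e-03, -9.55936472e-01,  2.93571797e-01],
       [-1.69036608e-03, -2.93573198e-01, -9.55935102e-01]]), 't': array([-0.67264042, -0.03782011,  0.37850924])}
```

View pics/scene0.png

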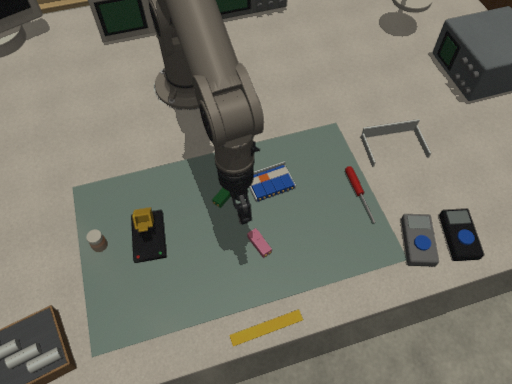

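View pics/side0.png

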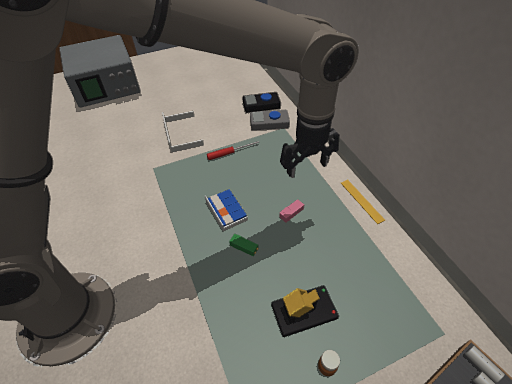

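View pics/wrist0.png

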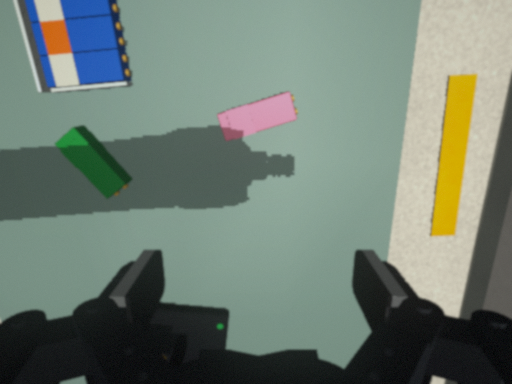

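```bash
cat > h.py <<'E'
import numpy as np, cv2
from bench import monitor, viewer, job
from scipy.spatial.transform import Rotation as Rn
def ray(c,uv,z):
    uv=np.atleast_2d(np.array(uv,float)); K,R,t=(np.array(c[k]) for k in 'KRt')
    d=(R.T@np.linalg.inv(K)@np.c_[uv,np.ones(len(uv))].T).T; C=-R.T@t
    return C+d*((z-C[2])/d[:,2])[:,None]
def proj(c,X):
    K,R,t=(np.array(c[k]) for k in 'KRt'); p=(K@(R@np.atleast_2d(X).T+t[:,None])).T
    return p[:,:2]/p[:,2:]
def crop(im,x0,y0,x1,y1,s,name):
    cv2.imwrite('pics/'+name,cv2.resize(im[y0:y1,x0:x1],None,fx=s,fy=s,interpolation=cv2.INTER_CUBIC))
E
python3 - <<'E'
from h import *
a=cv2.imread('pics/scene0.png');b=cv2.imread('pics/side0.png')
crop(a,230,150,330,225,7,'c1.png'); crop(a,75,190,195,275,6,'c2.png'); crop(b,250,270,370,384,5,'c3.png'); crop(b,195,175,265,235,9,'c4.png')
w=viewer.calibration('wrist'); s=viewer.calibration('scene')
print(ray(w,[(14,0),(40,92),(131,84)],.02)); print(ray(s,[(273,185),(145,237),(97,241),(362,193)],.02))
E
```

```text
[[0.43752407 0.16126725 0.02      ]
 [0.44586257 0.07666887 0.02      ]
 [0.54148021 0.08459928 0.02      ]]
[[ 0.50738857  0.14731338  0.02      ]
 [ 0.56507719 -0.24658684  0.02      ]
 [ 0.53756344 -0.37491532  0.02      ]
 [ 0.61326935  0.39011814  0.02      ]]
```

View pics/c1.png

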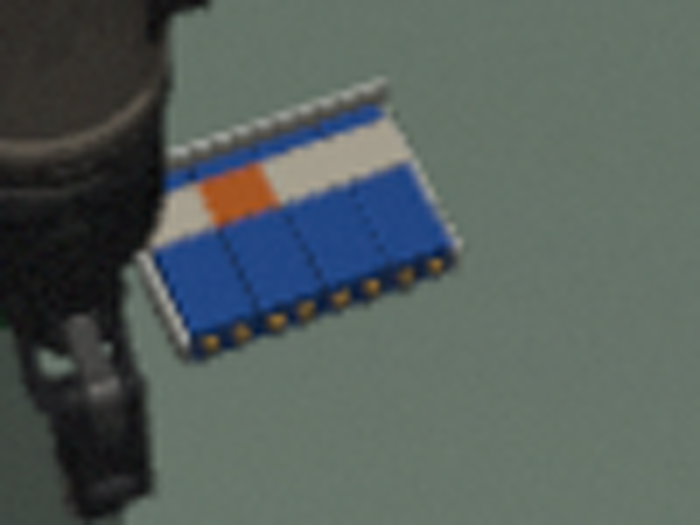

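View pics/c2.png

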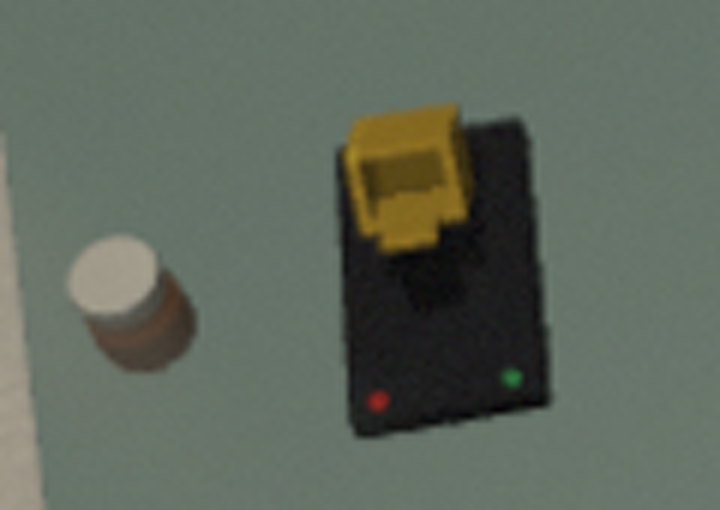

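View pics/c3.png

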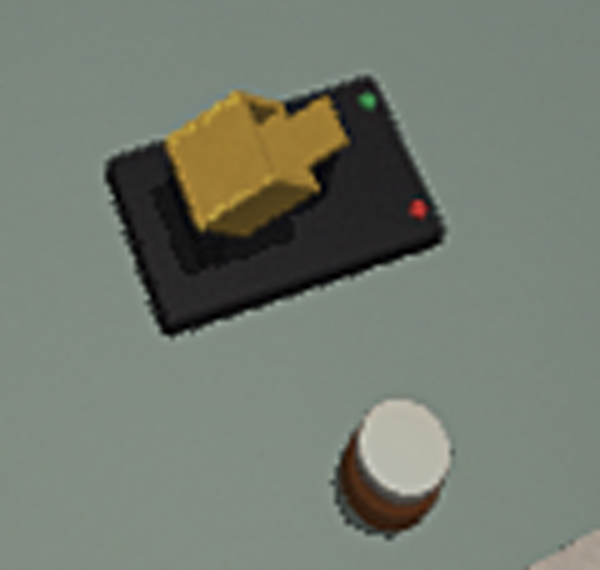

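View pics/c4.png

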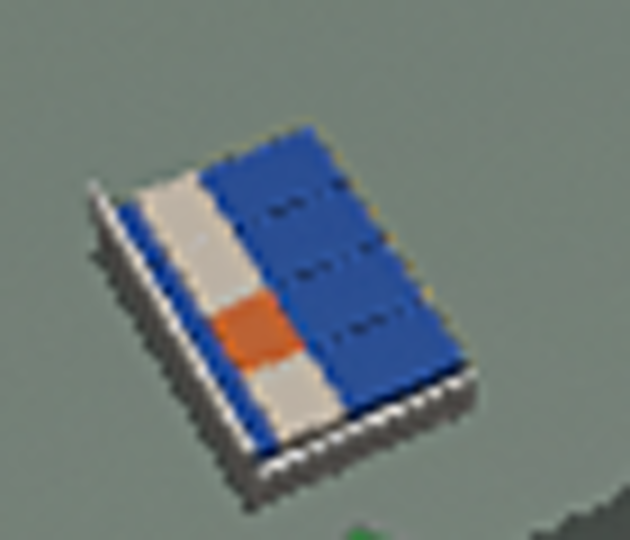

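>>> {"name": "drive_tool", "arguments": {"commands": [{"linear": [0.06, -0.055, 0], "dr": [0, 0, 0], "jaw": 1}, {"linear": [0.06, -0.055, 0], "dr": [0, 0, 0], "jaw": 1}, {"linear": [0.05, -0.055, 0], "dr": [0, 0, 0], "jaw": 1}, {"linear": [0, 0, 0], "dr": [0, 0, 0], "jaw": 1}], "force": 40}}

```text
clock: 0.65
tcp_pos: [0.5384, 0.1397, 0.2291]
orientation: [-2.221, -2.219, 0.005]
contact_force: [0.3, -1.2, 0.1]
grip_width: 0.0123
```

```bash
python3 - <<'E'
from h import *
o=monitor.get_obs(); print(o['clock'],o['tcp_pos'],o['orientation'],o['grip_width'],o['joints'])
c=viewer.calibration('wrist'); im=viewer.grab_frame('wrist')[:,:,::-1]; cv2.imwrite('pics/w1.png',im)
import pickle; pickle.dump(c,open('w1.pkl','wb'))
crop(im,150,60,400,250,3,'w1c.png')
im=viewer.grab_frame('scene')[:,:,::-1]; cv2.imwrite('pics/s1.png',im)
E
```

```text
0.65 [0.53844938 0.13967061 0.22907337] [-2.22141054 -2.21925103  0.00475247] 0.012325936143211718 [-0.33092958  0.28816162 -0.04246173  1.84060641  0.01393037  1.01651532
 -0.37998811]
```

View pics/w1.png

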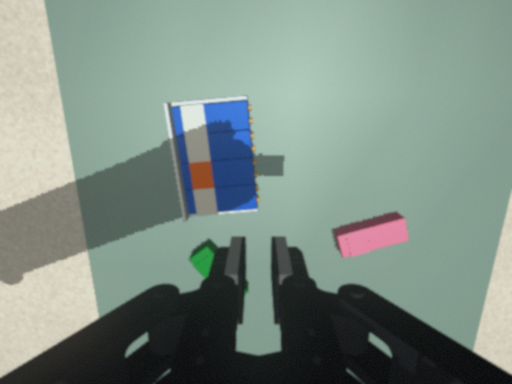

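View pics/w1c.png

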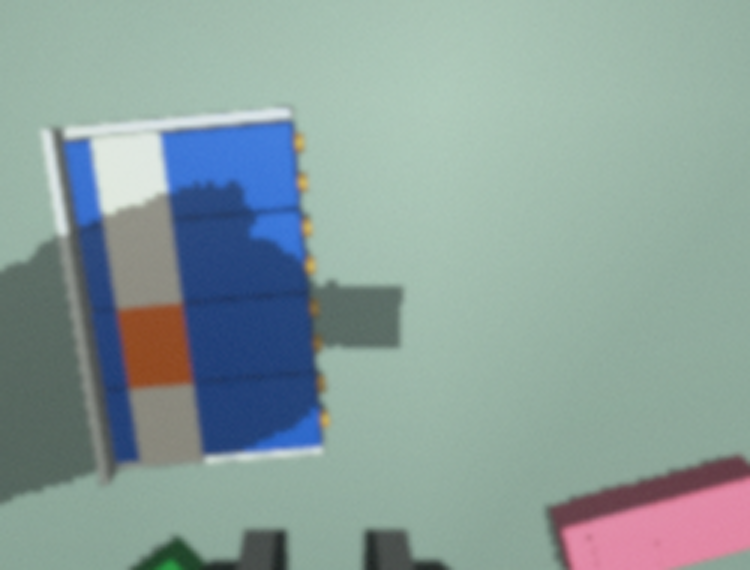

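```bash
python3 - <<'E'
from h import *
import pickle
from scipy.optimize import least_squares
c=pickle.load(open('w1.pkl','rb'))
P=[((40,60.4,24),(295,122)),((40,30.2,24),(301,208)),((40,0,24),(310,293)),((40,-30.2,24),(317,374)),((40,-60.4,24),(322,447)),((40,65,18),(291,107)),((40,-65,18),(323,453)),((-44.5,65,34),(43,130)),((-44.5,-65,34),(101,480))]
L=np.array([p[0] for p in P])/1000.; U=np.array([p[1] for p in P])/3.+[150,60]
def X(q,L): 
    a=q[2]; return np.c_[q[0]+np.cos(a)*L[:,0]-np.sin(a)*L[:,1],q[1]+np.sin(a)*L[:,0]+np.cos(a)*L[:,1],L[:,2]]
r=least_squares(lambda q:(proj(c,X(q,L))-U).ravel(),[.5,.145,.08],loss='soft_l1')
print(r.x); print(proj(c,X(r.x,L))-U)
q=r.x
print('orange ctr',X(q,np.array([[0,-.0151,.024],[.08,-.0151,.024],[.1,-.0151,.024]])))
# check in scene & side
for n,f in(('scene','s1'),('side','side0')):
    im=cv2.imread(f'pics/{f}.png');cc=viewer.calibration(n)
    for p in proj(cc,X(q,L)): cv2.circle(im,(int(p[0]*1),int(p[1])),1,(0,255,0),-1)
    u=proj(cc,X(q,np.zeros((1,3))))[0].astype(int)
    crop(im,u[0]-50,u[1]-40,u[0]+50,u[1]+40,4,f'chk_{n}.png')
a=cv2.imread('pics/chk_scene.png');b=cv2.imread('pics/chk_side.png');cv2.imwrite('pics/chk.png',np.hstack([a,b]))
E
```

```text
[0.49107048 0.14500526 0.08232447]
[[-0.27349105 -0.7634274 ]
 [ 0.35042678  0.19112404]
 [-0.15822319 -0.01753948]
 [-0.12297528 -0.27879756]
 [ 0.465027    0.84066339]
 [ 0.84650339 -0.44959714]
 [ 0.48388837  0.77009001]
 [-0.90105717 -0.73881536]
 [-0.6838596   2.53033251]]
orange ctr [[0.49231218 0.1299564  0.024     ]
 [0.57204124 0.13653493 0.024     ]
 [0.5919735  0.13817956 0.024     ]]
```

View pics/chk.png

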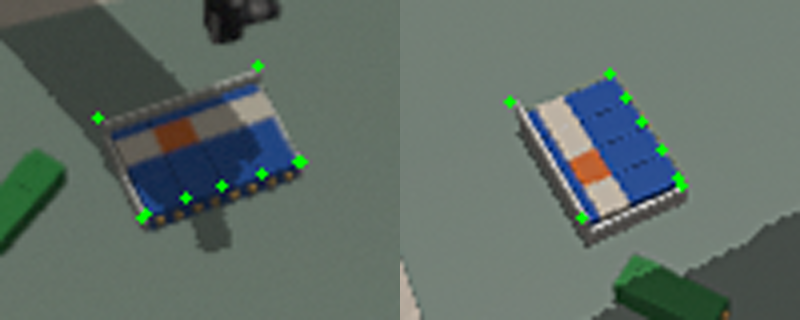

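>>> {"name": "drive_tool", "arguments": {"commands": [{"linear": [-0.01, -0.046, 0.04], "dr": [0, 0, -4.7], "jaw": 1}, {"linear": [0, 0, 0.05], "dr": [0, 0, 0], "jaw": 1}, {"linear": [0, 0, 0.05], "dr": [0, 0, 0], "jaw": 1}, {"linear": [0, 0, 0], "dr": [0, 0, 0], "jaw": 1}]}}

```text
clock: 1.25
tcp_pos: [0.5007, 0.1193, 0.0871]
orientation: [2.142, 2.29, 0.0]
contact_force: [0.1, -0.6, 0.7]
grip_width: -0.0002
```

```bash
cat > st.py <<'E'
from h import *
def st():
    o=monitor.get_obs(); R=Rn.from_rotvec(o['orientation']).as_matrix()
    print(round(o['clock'],2),o['tcp_pos'].round(4),'F',o['contact_force'].round(1),'w',round(o['grip_width'],4),'q',o['joints'].round(3)); print(R.round(3).tolist())
    return o['tcp_pos'],R
def go(T,Rt=None):
    p,R=st(); print('lin',(R.T@(np.array(T)-p)).round(4), 'dr',None if Rt is None else np.degrees(Rn.from_matrix(R.T@Rt).as_rotvec()).round(2))
E
cat > fr.py <<'E'
from st import *
a=.0823; FX=np.array([np.cos(a),np.sin(a),0]);FY=np.array([-np.sin(a),np.cos(a),0]);FO=np.array([.4911,.1450,0])
def F(x,y,z): return FO+FX*x+FY*y+np.array([0,0,z])
RD=np.c_[FY,FX,[0,0,-1]]
E
python3 -c "
from fr import *
go(F(0,-.0151,.03),RD)"
```

```text
1.25 [0.5007 0.1193 0.0871] F [ 0.1 -0.6  0.7] w -0.0002 q [-0.315  0.41  -0.053  2.057  0.043  0.672 -0.33 ]
[[-0.067, 0.998, 0.004], [0.998, 0.067, -0.004], [-0.004, 0.004, -1.0]]
lin [ 0.0114 -0.0078  0.0571] dr [ 0.24  0.24 -0.9 ]
```

>>> {"name": "drive_tool", "arguments": {"commands": [{"linear": [0.011, -0.008, 0.035], "dr": [0.2, 0.2, -0.9], "jaw": 1}, {"linear": [0, 0, 0.008], "dr": [0, 0, 0], "jaw": 1}, {"linear": [0, 0, 0], "dr": [0, 0, 0], "jaw": 1}]}}

```text
clock: 1.62
tcp_pos: [0.4991, 0.1281, 0.0481]
orientation: [2.13, 2.3, 0.01]
contact_force: [-0.0, -0.1, 0.2]
grip_width: 0.0
```

```bash
python3 -c "
from fr import *
go(F(0,-.0151,.024),RD)
im=viewer.grab_frame('wrist')[:,:,::-1]; crop(im,130,100,380,290,3,'w2c.png')
im=viewer.grab_frame('side')[:,:,::-1]; crop(im,185,150,275,230,7,'d2c.png')
"
```

```text
1.62 [0.4991 0.1281 0.0481] F [-0.  -0.1  0.2] w 0.0 q [-0.329  0.475 -0.055  2.079  0.052  0.58  -0.345]
[[-0.077, 0.997, 0.009], [0.997, 0.077, 0.0], [-0.0, 0.009, -1.0]]
lin [ 0.0024 -0.0068  0.0241] dr [ 0.52  0.02 -0.32]
```

View pics/w2c.png

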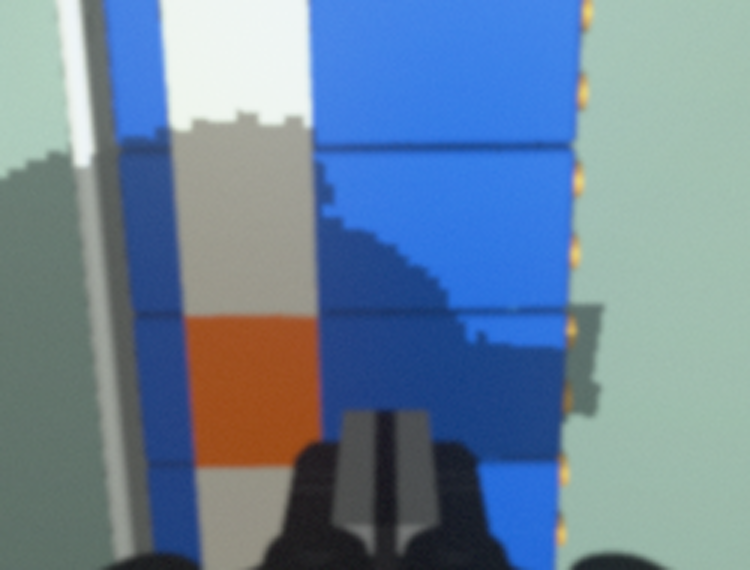

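View pics/d2c.png

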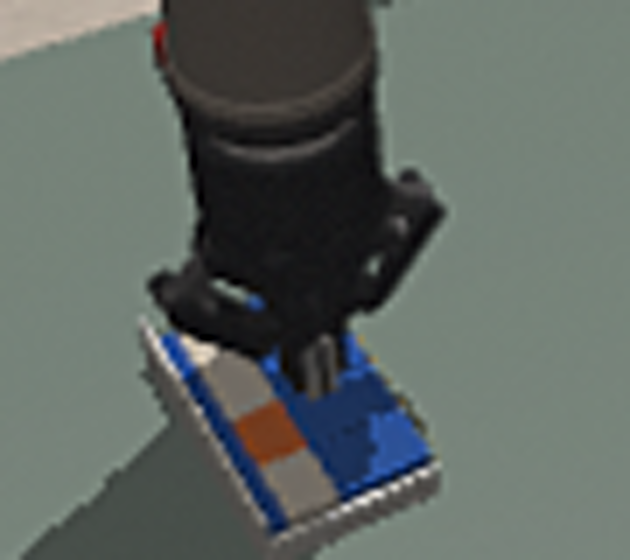

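>>> {"name": "drive_tool", "arguments": {"commands": [{"linear": [0.0025, -0.002, 0.017], "dr": [0.5, 0, -0.3], "jaw": 1}, {"linear": [0, 0, 0.004], "dr": [0, 0, 0], "jaw": 1}, {"linear": [0, 0, 0.0], "dr": [0, 0, 0], "jaw": 1}]}}

```text
clock: 2.1
tcp_pos: [0.4985, 0.1309, 0.0279]
orientation: [2.127, 2.309, 0.005]
contact_force: [0.1, -0.1, -0.3]
grip_width: 0.0001
```

```bash
python3 -c "
from fr import *
go(F(0,-.0151,.024),RD)"
```

```text
2.1 [0.4985 0.1309 0.0279] F [ 0.1 -0.1 -0.3] w 0.0001 q [-0.333  0.513 -0.057  2.082  0.055  0.544 -0.347]
[[-0.082, 0.997, 0.004], [0.997, 0.082, 0.001], [0.001, 0.004, -1.0]]
lin [-0.0004 -0.0062  0.0039] dr [ 0.22 -0.04 -0.03]
```

>>> {"name": "drive_tool", "arguments": {"commands": [{"linear": [0, 0, 0.004], "dr": [0, 0, 0], "jaw": 1}, {"linear": [0, 0, 0.002], "dr": [0, 0, 0], "jaw": 1}]}}

```text
clock: 2.35
tcp_pos: [0.4989, 0.1311, 0.0239]
orientation: [2.127, 2.308, 0.005]
contact_force: [-11.9, -3.0, 45.3]
grip_width: 0.0001
```

>>> {"name": "drive_tool", "arguments": {"commands": [{"linear": [0, 0, 0.0], "dr": [0, 0, 0], "jaw": 1}]}}

```text
clock: 2.48
tcp_pos: [0.4991, 0.1312, 0.0246]
orientation: [2.127, 2.308, 0.006]
contact_force: [0.3, 0.8, 0.0]
grip_width: -0.0
```

>>> {"name": "drive_tool", "arguments": {"commands": [{"linear": [0, 0, 0.0013], "dr": [0, 0, 0], "jaw": 1}]}}

```text
clock: 2.6
tcp_pos: [0.4994, 0.1312, 0.024]
orientation: [2.127, 2.308, 0.007]
contact_force: [-5.0, -1.1, 19.5]
grip_width: 0.0001
```

>>> {"name": "drive_tool", "arguments": {"commands": [{"linear": [0, 0.008, 0.0004], "dr": [0, 0, 0], "jaw": 1}]}}

```text
clock: 2.72
tcp_pos: [0.4999, 0.1312, 0.0239]
orientation: [-2.125, -2.307, 0.013]
contact_force: [-34.8, -1.4, 49.2]
grip_width: 0.0002
```

>>> {"name": "drive_tool", "arguments": {"commands": [{"linear": [0, 0.002, -0.0006], "dr": [0, 0, 0], "jaw": 1}]}}

```text
clock: 2.85
tcp_pos: [0.5002, 0.1314, 0.0245]
orientation: [-2.123, -2.307, 0.016]
contact_force: [-0.1, 0.1, 0.1]
grip_width: 0.0002
```

>>> {"name": "drive_tool", "arguments": {"commands": [{"linear": [0, 0.003, 0.0009], "dr": [0, 0, 0], "jaw": 1}]}}

```text
clock: 2.98
tcp_pos: [0.5013, 0.1315, 0.024]
orientation: [-2.121, -2.305, 0.022]
contact_force: [-14.2, -1.8, 29.5]
grip_width: 0.0003
```

>>> {"name": "drive_tool", "arguments": {"commands": [{"linear": [0, 0.006, 0.0], "dr": [0, 0, 0], "jaw": 1}]}}

```text
clock: 3.1
tcp_pos: [0.5016, 0.1315, 0.024]
orientation: [-2.116, -2.301, 0.037]
contact_force: [-24.3, -1.7, 33.4]
grip_width: 0.0002
```

```bash
python3 -c "
from fr import *
go(F(0.01,-.0151,.024),RD)
c=viewer.calibration('wrist');im=viewer.grab_frame('wrist')[:,:,::-1]
crop(im,130,100,380,290,3,'w3c.png')
print(proj(c,[F(.04,y,.024) for y in (0,-.0302)]))
im=viewer.grab_frame('side')[:,:,::-1]; crop(im,185,150,275,230,7,'d3c.png')
"
```

```text
3.1 [0.5016 0.1315 0.024 ] F [-24.3  -1.7  33.4] w 0.0002 q [-0.326  0.536 -0.061  2.051  0.049  0.585 -0.336]
[[-0.084, 0.996, -0.028], [0.996, 0.084, -0.007], [-0.005, -0.028, -1.0]]
lin [-0.0008  0.0007 -0.0001] dr [-1.61  0.26  0.08]
[[326.33935861 229.78129165]
 [322.4044251  285.63613905]]
```

View pics/w3c.png

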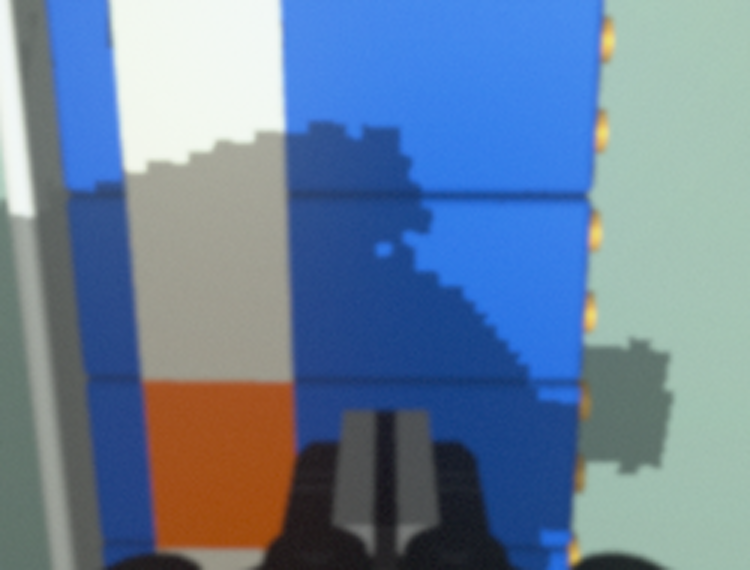

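View pics/d3c.png

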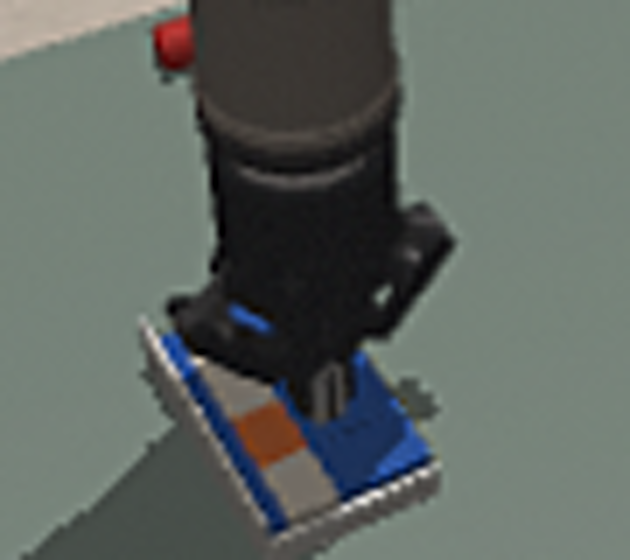

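>>> {"name": "drive_tool", "arguments": {"commands": [{"linear": [0.001, 0.001, -0.001], "dr": [-1.6, 0.3, 0], "jaw": 1}, {"linear": [0, 0, 0], "dr": [0, 0, 0], "jaw": 1}]}}

```text
clock: 3.45
tcp_pos: [0.5017, 0.1325, 0.0245]
orientation: [-2.125, -2.312, 0.0]
contact_force: [-0.5, 0.4, -0.1]
grip_width: 0.0003
```

>>> {"name": "drive_tool", "arguments": {"commands": [{"linear": [0, 0, 0.001], "dr": [0, 0, 0], "jaw": 1}]}}

```text
clock: 3.58
tcp_pos: [0.5023, 0.1326, 0.024]
orientation: [-2.126, -2.312, 0.0]
contact_force: [-5.3, -2.1, 20.4]
grip_width: 0.0003
```

>>> {"name": "drive_tool", "arguments": {"commands": [{"linear": [0, 0.012, -0.0002], "dr": [0, 0, 0], "jaw": 1}]}}

```text
clock: 3.7
tcp_pos: [0.5092, 0.1329, 0.0241]
orientation: [-2.121, -2.308, 0.015]
contact_force: [-11.6, -1.2, 12.8]
grip_width: -0.0002
```

Moved 7 mm at 13 N. Check if the box follows.

```bash
python3 -c "
from fr import *
go(F(0.02,-.0151,.024),RD)
im=viewer.grab_frame('wrist')[:,:,::-1]
crop(im,130,100,380,290,3,'w4c.png')
"
```

```text
3.7 [0.5092 0.1329 0.0241] F [-11.6  -1.2  12.8] w -0.0002 q [-0.326  0.538 -0.059  2.046  0.052  0.571 -0.336]
[[-0.084, 0.996, -0.011], [0.996, 0.084, -0.002], [-0.001, -0.011, -1.0]]
lin [-0.0016  0.003   0.    ] dr [-0.65  0.08  0.13]
```

View pics/w4c.png

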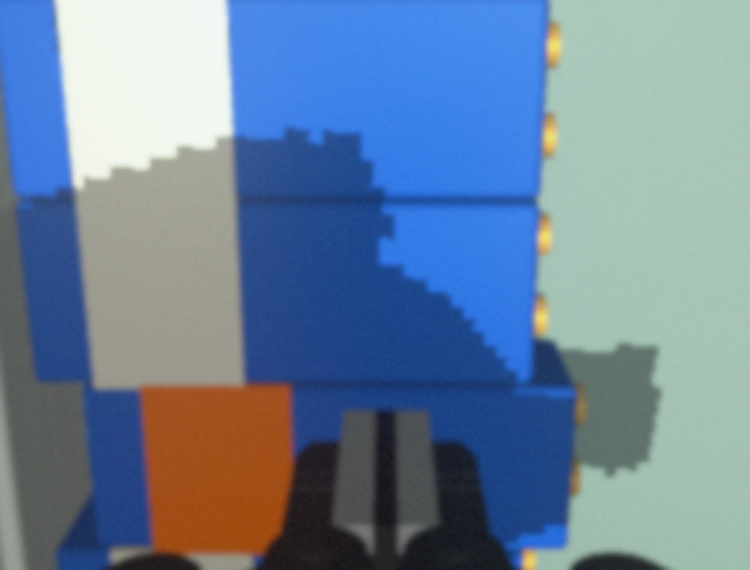

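>>> {"name": "drive_tool", "arguments": {"commands": [{"linear": [0, 0.014, 0.0], "dr": [-0.5, 0, 0], "jaw": 1}]}}

```text
clock: 3.88
tcp_pos: [0.5236, 0.1342, 0.0241]
orientation: [-2.125, -2.312, 0.007]
contact_force: [-31.4, -1.2, 42.5]
grip_width: 0.0001
```

>>> {"name": "drive_tool", "arguments": {"commands": [{"linear": [0, 0.014, 0.0], "dr": [-0.5, 0, 0], "jaw": 1}]}}

```text
clock: 4.0
tcp_pos: [0.5246, 0.1342, 0.024]
orientation: [-2.117, -2.305, 0.034]
contact_force: [-57.0, -2.3, 78.4]
grip_width: 0.0002
```

>>> {"name": "drive_tool", "arguments": {"commands": [{"linear": [0, 0.0, -0.001], "dr": [-1.5, 0, 0], "jaw": 1}]}}

```text
clock: 4.12
tcp_pos: [0.5237, 0.1346, 0.0252]
orientation: [2.121, 2.311, -0.006]
contact_force: [1.3, 0.2, -0.0]
grip_width: 0.0
```

>>> {"name": "drive_tool", "arguments": {"commands": [{"linear": [0, 0.0, 0.0006], "dr": [0, 0, 0], "jaw": 1}]}}

```text
clock: 4.25
tcp_pos: [0.524, 0.1347, 0.0245]
orientation: [2.12, 2.311, -0.005]
contact_force: [0.8, -0.7, 0.2]
grip_width: 0.0001
```

```bash
python3 -c "
from fr import *
go(F(0.03,-.0151,.024),RD)
im=viewer.grab_frame('wrist')[:,:,::-1]
crop(im,130,100,380,290,3,'w5c.png')
"
```

```text
4.25 [0.524  0.1347 0.0245] F [ 0.8 -0.7  0.2] w 0.0001 q [-0.33   0.549 -0.051  2.02   0.06   0.575 -0.338]
[[-0.086, 0.996, 0.001], [0.996, 0.086, -0.006], [-0.006, 0.001, -1.0]]
lin [-0.0021 -0.0019  0.0005] dr [0.05 0.34 0.23]
```

View pics/w5c.png

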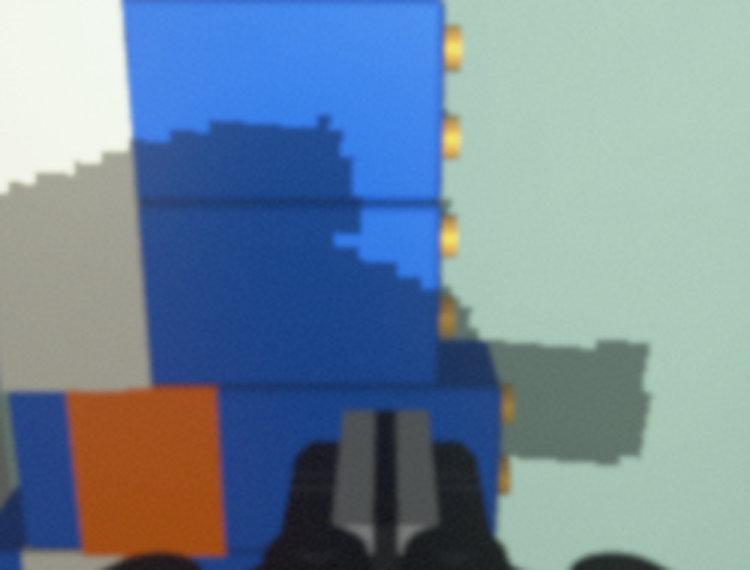

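>>> {"name": "drive_tool", "arguments": {"commands": [{"linear": [-0.001, -0.004, -0.004], "dr": [0, 0, 0], "jaw": 1}, {"linear": [-0.001, -0.02, 0], "dr": [0, 0.3, 0], "jaw": 1}, {"linear": [0, 0, 0], "dr": [0, 0, 0], "jaw": 1}, {"linear": [0, 0, 0.0025], "dr": [0, 0, 0], "jaw": 1}, {"linear": [0, 0, 0], "dr": [0, 0, 0], "jaw": 1}]}}

```text
clock: 4.92
tcp_pos: [0.5052, 0.1305, 0.026]
orientation: [2.124, 2.31, 0.007]
contact_force: [0.5, 0.7, -0.1]
grip_width: 0.0003
```

```bash
python3 -c "
from fr import *
go(F(0.01,-.0151,.0243),RD)
"
```

```text
4.92 [0.5052 0.1305 0.026 ] F [ 0.5  0.7 -0.1] w 0.0003 q [-0.329  0.523 -0.055  2.069  0.057  0.545 -0.342]
[[-0.084, 0.996, 0.006], [0.996, 0.084, 0.0], [-0.0, 0.006, -1.0]]
lin [ 0.0005 -0.0028  0.0016] dr [0.34 0.01 0.09]
```

>>> {"name": "drive_tool", "arguments": {"commands": [{"linear": [0.001, 0, 0.0022], "dr": [0.3, 0, 0], "jaw": 1}]}}

```text
clock: 5.05
tcp_pos: [0.5058, 0.1315, 0.024]
orientation: [2.126, 2.312, 0.001]
contact_force: [-6.4, -6.6, 32.7]
grip_width: -0.0005
```

>>> {"name": "drive_tool", "arguments": {"commands": [{"linear": [0, 0.006, 0.0003], "dr": [0, 0, 0], "jaw": 1}]}}

```text
clock: 5.18
tcp_pos: [0.5062, 0.1315, 0.0239]
orientation: [-2.122, -2.308, 0.016]
contact_force: [-29.1, -2.2, 42.4]
grip_width: -0.0003
```

>>> {"name": "drive_tool", "arguments": {"commands": [{"linear": [0, 0.01, -0.0004], "dr": [-0.8, 0, 0], "jaw": 1}]}}

```text
clock: 5.3
tcp_pos: [0.511, 0.1319, 0.0241]
orientation: [-2.124, -2.312, 0.013]
contact_force: [-4.1, -0.4, 4.5]
grip_width: -0.0001
```

>>> {"name": "drive_tool", "arguments": {"commands": [{"linear": [0, 0.01, 0.0001], "dr": [-0.4, 0, 0], "jaw": 1}]}}

```text
clock: 5.42
tcp_pos: [0.5198, 0.1329, 0.0241]
orientation: [2.123, 2.314, -0.008]
contact_force: [-6.5, 0.0, 10.6]
grip_width: 0.0001
```

>>> {"name": "drive_tool", "arguments": {"commands": [{"linear": [0, 0.01, -0.0002], "dr": [0.2, 0, 0], "jaw": 1}]}}

```text
clock: 5.55
tcp_pos: [0.526, 0.1335, 0.0241]
orientation: [-2.12, -2.311, 0.023]
contact_force: [-7.2, -1.5, 7.8]
grip_width: -0.0001
```

```bash
python3 -c "
from fr import *
go(F(0.03,-.0151,.024),RD)
im=viewer.grab_frame('wrist')[:,:,::-1]
crop(im,130,100,380,290,3,'w6c.png')
"
```

```text
5.55 [0.526  0.1335 0.0241] F [-7.2 -1.5  7.8] w -0.0001 q [-0.321  0.557 -0.055  2.004  0.055  0.597 -0.327]
[[-0.086, 0.996, -0.014], [0.996, 0.086, -0.007], [-0.006, -0.015, -1.0]]
lin [-0.0007 -0.0039  0.0002] dr [-0.84  0.33  0.23]
```

View pics/w6c.png

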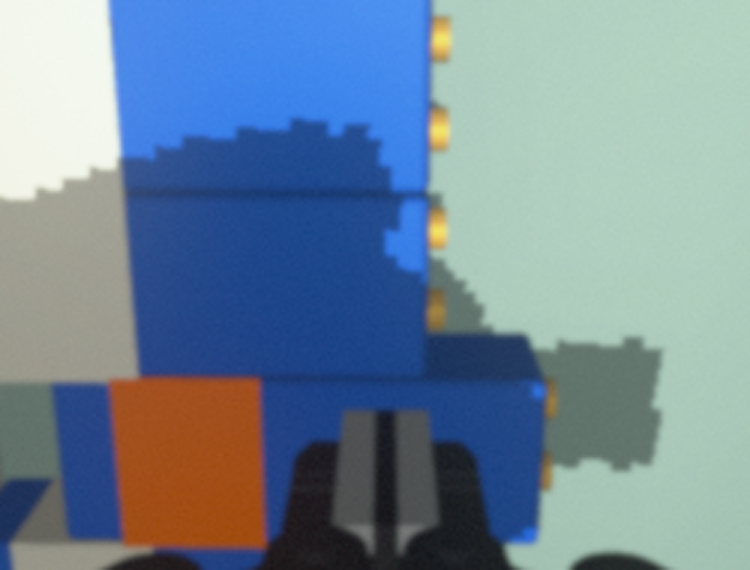

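>>> {"name": "drive_tool", "arguments": {"commands": [{"linear": [0, 0.01, 0.0], "dr": [-0.7, 0.1, 0], "jaw": 1}]}}

```text
clock: 5.72
tcp_pos: [0.5398, 0.135, 0.0242]
orientation: [2.121, 2.312, 0.001]
contact_force: [-0.5, 0.1, 1.7]
grip_width: -0.0002
```

>>> {"name": "drive_tool", "arguments": {"commands": [{"linear": [0, 0.01, 0.0], "dr": [0, 0.1, 0], "jaw": 1}]}}

```text
clock: 5.85
tcp_pos: [0.5467, 0.1357, 0.0251]
orientation: [-2.122, -2.314, 0.008]
contact_force: [-25.0, -2.5, 50.5]
grip_width: -0.0001
```

```bash
python3 -c "
from fr import *
go(F(0.03,-.0151,.024),RD)
im=viewer.grab_frame('wrist')[:,:,::-1]
crop(im,130,100,380,290,3,'w7c.png')
im=viewer.grab_frame('side')[:,:,::-1]; crop(im,185,150,275,230,7,'d7c.png')
"
```

```text
5.85 [0.5467 0.1357 0.0251] F [-25.   -2.5  50.5] w -0.0001 q [-0.312  0.575 -0.055  1.963  0.054  0.61  -0.316]
[[-0.086, 0.996, -0.005], [0.996, 0.086, -0.003], [-0.002, -0.005, -1.0]]
lin [-0.0012 -0.0246  0.0012] dr [-0.27  0.13  0.24]
```

View pics/w7c.png

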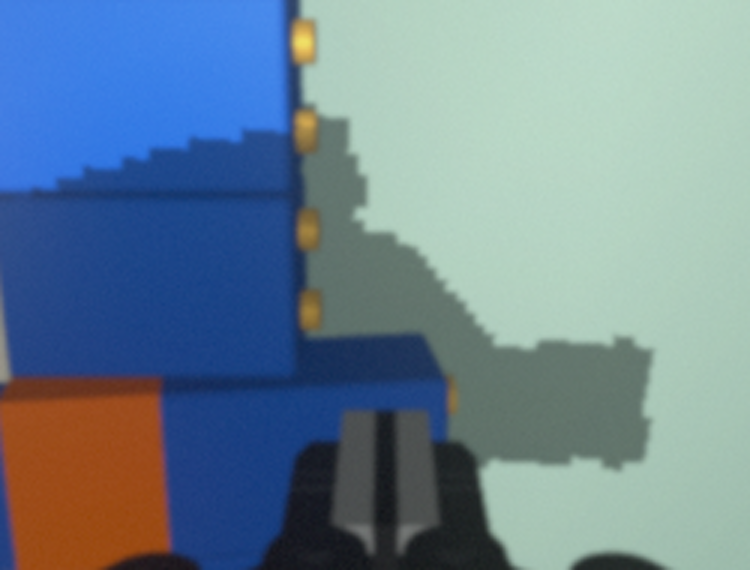

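View pics/d7c.png

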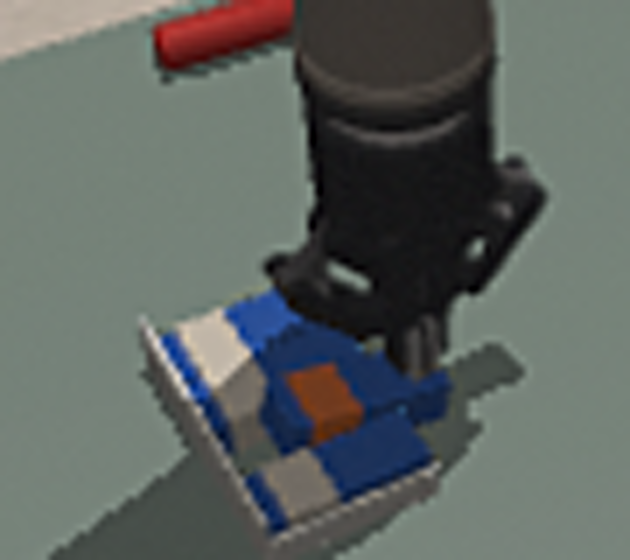

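>>> {"name": "drive_tool", "arguments": {"commands": [{"linear": [0, -0.002, -0.002], "dr": [0, 0, 0], "jaw": 1}, {"linear": [0, 0, -0.008], "dr": [0, 0, 0], "jaw": 1}, {"linear": [0, 0, 0], "dr": [0, 0, 0], "jaw": 1}]}}

```text
clock: 6.32
tcp_pos: [0.5494, 0.1362, 0.0374]
orientation: [2.122, 2.313, 0.003]
contact_force: [-0.2, 0.6, -0.2]
grip_width: -0.0002
```

```bash
python3 -c "
from fr import *
go(F(0.015,-.0151,.03),RD)
im=viewer.grab_frame('wrist')[:,:,::-1]
crop(im,80,70,380,290,2.6,'w8c.png')
im=viewer.grab_frame('side')[:,:,::-1]; crop(im,185,150,275,230,7,'d8c.png')
"
```

```text
6.33 [0.5494 0.1362 0.0374] F [-0.2  0.6 -0.2] w -0.0002 q [-0.311  0.555 -0.055  1.959  0.052  0.626 -0.315]
[[-0.086, 0.996, 0.003], [0.996, 0.086, -0.001], [-0.001, 0.003, -1.0]]
lin [-0.0014 -0.0424  0.0073] dr [0.17 0.04 0.2 ]
```

View pics/w8c.png

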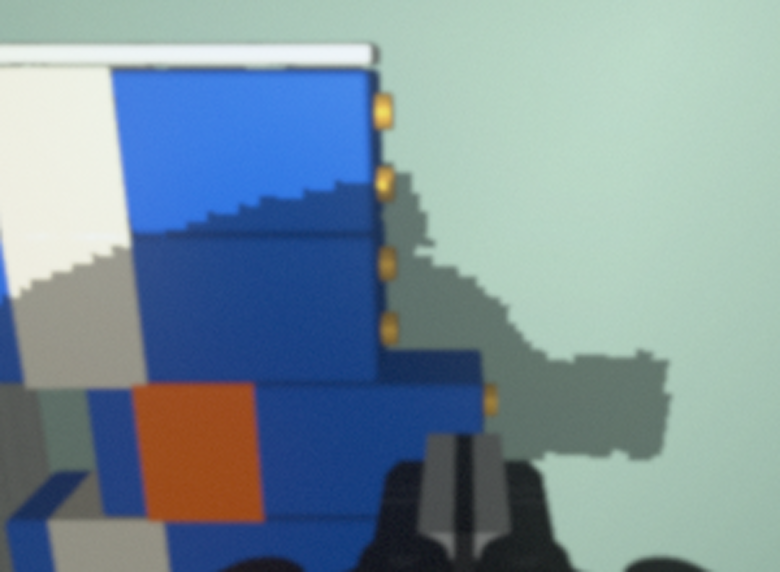

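View pics/d8c.png

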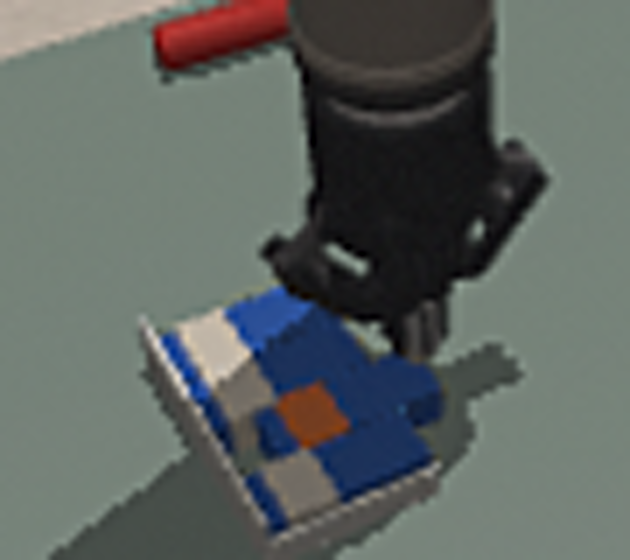

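>>> {"name": "drive_tool", "arguments": {"commands": [{"linear": [-0.001, -0.025, 0], "dr": [0, 0, 0], "jaw": 1}, {"linear": [0, -0.025, 0.002], "dr": [0, 0, 0], "jaw": 1}, {"linear": [0, 0, 0.006], "dr": [0, 0, 0], "jaw": 1}, {"linear": [0, 0, 0], "dr": [0, 0, 0], "jaw": 1}]}}

```text
clock: 6.92
tcp_pos: [0.499, 0.1305, 0.0273]
orientation: [2.123, 2.313, 0.001]
contact_force: [1.0, -0.5, 0.3]
grip_width: 0.0002
```

```bash
python3 -c "
from fr import *
go(F(0.008,-.0151,.0243),RD)
"
```

```text
6.92 [0.499  0.1305 0.0273] F [ 1.  -0.5  0.3] w 0.0002 q [-0.332  0.515 -0.057  2.079  0.057  0.547 -0.345]
[[-0.085, 0.996, 0.002], [0.996, 0.085, -0.001], [-0.001, 0.002, -1.0]]
lin [-0.      0.0013  0.003 ] dr [0.12 0.07 0.18]
```

>>> {"name": "drive_tool", "arguments": {"commands": [{"linear": [0, 0.001, 0.0026], "dr": [0, 0, 0], "jaw": 1}]}}

```text
clock: 7.05
tcp_pos: [0.5011, 0.1308, 0.0247]
orientation: [2.123, 2.312, 0.003]
contact_force: [-0.1, -0.9, 0.0]
grip_width: -0.0001
```

>>> {"name": "drive_tool", "arguments": {"commands": [{"linear": [0, 0.01, 0.0005], "dr": [0, 0, 0], "jaw": 1}]}}

```text
clock: 7.18
tcp_pos: [0.506, 0.1309, 0.0239]
orientation: [-2.122, -2.312, 0.014]
contact_force: [-26.8, -1.1, 37.4]
grip_width: 0.0003
```

>>> {"name": "drive_tool", "arguments": {"commands": [{"linear": [0, 0.01, -0.0004], "dr": [-0.6, 0, 0], "jaw": 1}]}}

```text
clock: 7.3
tcp_pos: [0.5139, 0.1317, 0.0242]
orientation: [2.124, 2.314, -0.008]
contact_force: [-1.1, -0.2, 1.0]
grip_width: 0.0001
```

>>> {"name": "drive_tool", "arguments": {"commands": [{"linear": [0, 0.01, 0.0001], "dr": [-0.4, 0, 0], "jaw": 1}]}}

```text
clock: 7.42
tcp_pos: [0.5246, 0.1326, 0.0241]
orientation: [2.12, 2.311, -0.0]
contact_force: [-2.6, 0.1, 5.6]
grip_width: -0.0003
```

>>> {"name": "drive_tool", "arguments": {"commands": [{"linear": [0, 0.01, 0.0001], "dr": [0, 0, 0], "jaw": 1}]}}

```text
clock: 7.55
tcp_pos: [0.5325, 0.1332, 0.024]
orientation: [2.122, 2.313, -0.008]
contact_force: [-13.5, -0.7, 17.7]
grip_width: -0.0001
```

```bash
python3 -c "
from fr import *
go(F(0.04,-.0151,.024),RD)
im=viewer.grab_frame('wrist')[:,:,::-1]
crop(im,80,70,380,290,2.6,'w9c.png')
"
```

```text
7.55 [0.5325 0.1332 0.024 ] F [-13.5  -0.7  17.7] w -0.0001 q [-0.32   0.56  -0.053  1.999  0.058  0.588 -0.327]
[[-0.086, 0.996, -0.002], [0.996, 0.086, -0.005], [-0.005, -0.002, -1.0]]
lin [ 0.0001 -0.0003  0.0001] dr [-0.14  0.29  0.22]
```

View pics/w9c.png

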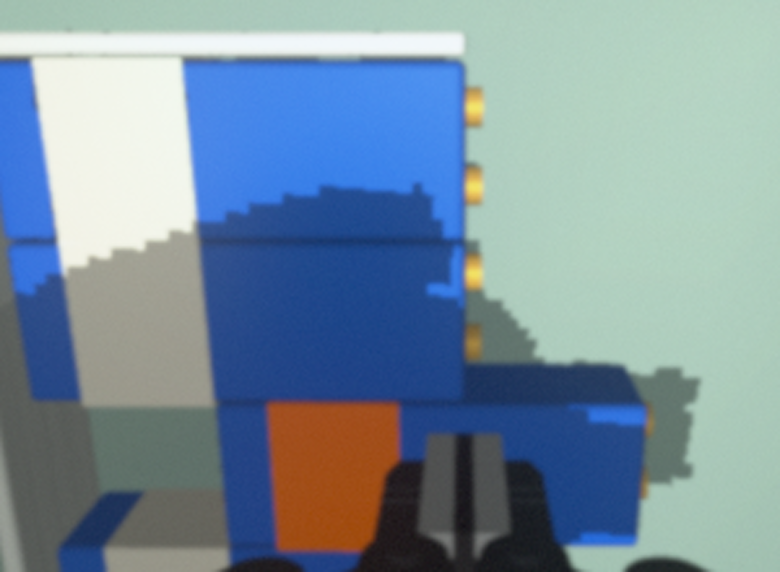

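>>> {"name": "drive_tool", "arguments": {"commands": [{"linear": [0, 0.01, -0.0002], "dr": [-0.2, 0.2, 0], "jaw": 1}]}}

```text
clock: 7.72
tcp_pos: [0.5461, 0.1346, 0.0244]
orientation: [2.121, 2.312, 0.006]
contact_force: [0.4, 0.5, -0.0]
grip_width: 0.0
```

>>> {"name": "drive_tool", "arguments": {"commands": [{"linear": [0, 0.01, 0.0], "dr": [0, 0, 0], "jaw": 1}]}}

```text
clock: 7.85
tcp_pos: [0.5578, 0.1354, 0.0246]
orientation: [2.121, 2.311, 0.008]
contact_force: [0.2, 0.9, 0.1]
grip_width: -0.0003
```

>>> {"name": "drive_tool", "arguments": {"commands": [{"linear": [0, 0, -0.004], "dr": [0, 0, 0], "jaw": 1}, {"linear": [-0.001, -0.02, 0], "dr": [0, 0, 0], "jaw": 1}, {"linear": [-0.001, -0.02, 0], "dr": [0, 0, 0], "jaw": 1}, {"linear": [0, 0, 0], "dr": [0, 0, 0], "jaw": 1}]}}

```text
clock: 8.35
tcp_pos: [0.5203, 0.13, 0.0287]
orientation: [2.121, 2.308, 0.012]
contact_force: [0.8, 1.2, -0.6]
grip_width: -0.0002
```

```bash
python3 -c "
from fr import *
go(F(0.028,-.0151,.0245),RD)
im=viewer.grab_frame('wrist')[:,:,::-1]
crop(im,80,70,380,290,2.6,'w10c.png')
"
```

```text
8.35 [0.5203 0.13   0.0287] F [ 0.8  1.2 -0.6] w -0.0002 q [-0.319  0.533 -0.055  2.038  0.058  0.562 -0.331]
[[-0.084, 0.996, 0.01], [0.996, 0.084, 0.001], [0.0, 0.01, -1.0]]
lin [0.0023 0.0001 0.0042] dr [ 0.6  -0.01  0.11]
```

View pics/w10c.png

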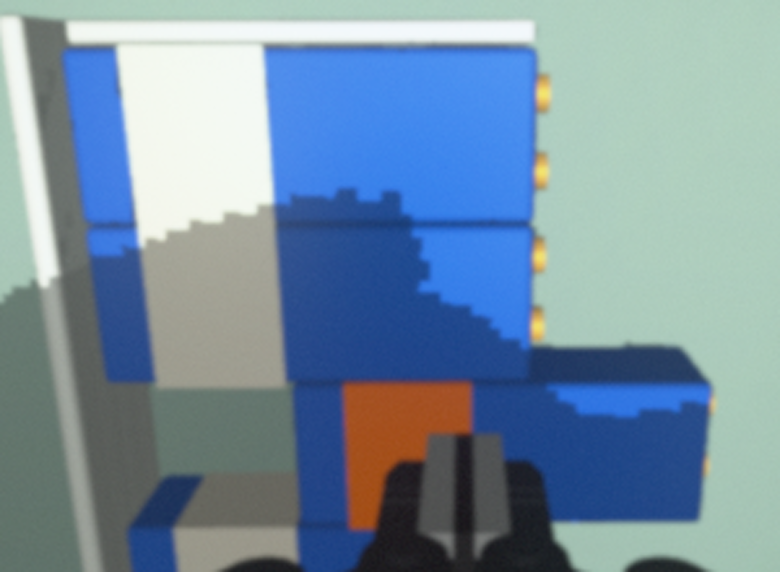

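>>> {"name": "drive_tool", "arguments": {"commands": [{"linear": [0.003, 0, 0.0036], "dr": [0.5, 0, 0], "jaw": 1}, {"linear": [0, 0, 0], "dr": [0, 0, 0], "jaw": 1}]}}

```text
clock: 8.65
tcp_pos: [0.5234, 0.1339, 0.0255]
orientation: [2.125, 2.311, 0.007]
contact_force: [0.5, 0.3, 0.2]
grip_width: 0.0001
```

>>> {"name": "drive_tool", "arguments": {"commands": [{"linear": [0, 0.005, 0.0007], "dr": [0, 0, 0], "jaw": 1}]}}

```text
clock: 8.78
tcp_pos: [0.5288, 0.1345, 0.0247]
orientation: [2.125, 2.311, 0.007]
contact_force: [-0.1, 0.4, -0.2]
grip_width: 0.0004
```

>>> {"name": "drive_tool", "arguments": {"commands": [{"linear": [0, 0.01, 0.0007], "dr": [0, 0, 0], "jaw": 1}]}}

```text
clock: 8.9
tcp_pos: [0.5377, 0.1352, 0.024]
orientation: [2.126, 2.312, 0.002]
contact_force: [-20.5, -1.5, 28.8]
grip_width: -0.0001
```

>>> {"name": "drive_tool", "arguments": {"commands": [{"linear": [0, 0.01, -0.0003], "dr": [-0.3, 0, 0], "jaw": 1}]}}

```text
clock: 9.02
tcp_pos: [0.5461, 0.1359, 0.0242]
orientation: [2.125, 2.312, 0.002]
contact_force: [-0.5, -0.5, 0.6]
grip_width: -0.0004
```

>>> {"name": "drive_tool", "arguments": {"commands": [{"linear": [0, 0.01, 0.0001], "dr": [0, 0, 0], "jaw": 1}]}}

```text
clock: 9.15
tcp_pos: [0.5571, 0.1368, 0.0243]
orientation: [2.125, 2.312, 0.003]
contact_force: [0.8, -0.6, -1.1]
grip_width: -0.0002
```

>>> {"name": "drive_tool", "arguments": {"commands": [{"linear": [0, 0.008, 0.0003], "dr": [0, 0, 0], "jaw": 1}]}}

```text
clock: 9.28
tcp_pos: [0.5633, 0.1374, 0.0246]
orientation: [-2.125, -2.311, 0.005]
contact_force: [-21.8, -1.3, 38.2]
grip_width: 0.0003
```

```bash
python3 -c "
from fr import *
go(F(0.045,-.0151,.0245),RD)
im=viewer.grab_frame('wrist')[:,:,::-1]
crop(im,80,70,380,290,2.6,'w11c.png')
"
```

```text
9.28 [0.5633 0.1374 0.0246] F [-21.8  -1.3  38.2] w 0.0003 q [-0.305  0.594 -0.055  1.925  0.052  0.628 -0.309]
[[-0.084, 0.996, -0.003], [0.996, 0.084, -0.001], [-0.001, -0.003, -1.0]]
lin [-0.0016 -0.0264  0.0002] dr [-0.2   0.05  0.1 ]
```

View pics/w11c.png

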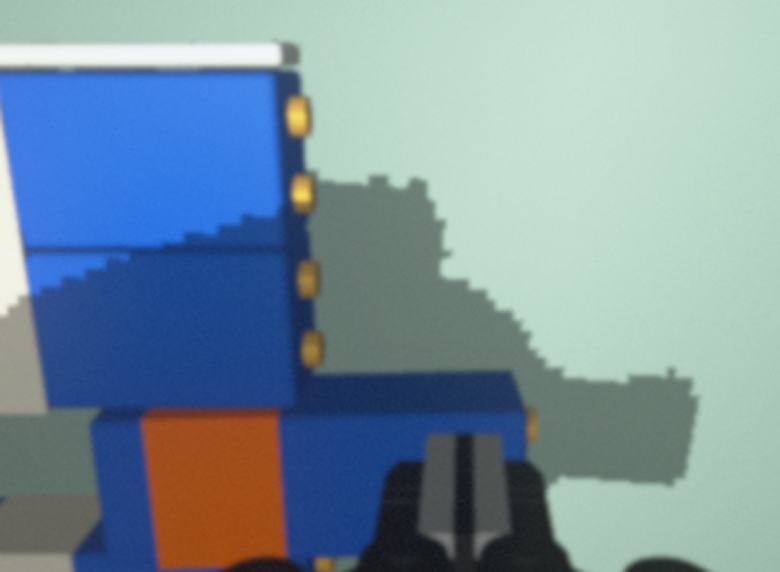

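>>> {"name": "drive_tool", "arguments": {"commands": [{"linear": [0, -0.002, -0.004], "dr": [0, 0, 0], "jaw": 1}, {"linear": [-0.001, -0.022, 0], "dr": [0, 0, 0], "jaw": 1}, {"linear": [-0.001, -0.022, 0], "dr": [0, 0, 0], "jaw": 1}, {"linear": [0.003, 0, 0.0026], "dr": [0.4, 0, 0], "jaw": 1}, {"linear": [0, 0, 0], "dr": [0, 0, 0], "jaw": 1}]}}

```text
clock: 9.95
tcp_pos: [0.5217, 0.1353, 0.0272]
orientation: [-2.125, -2.308, 0.007]
contact_force: [-0.1, 0.1, 0.5]
grip_width: 0.0003
```

```bash
python3 -c "
from fr import *
go(F(0.030,-.0151,.0245),RD)
"
```

```text
9.95 [0.5217 0.1353 0.0272] F [-0.1  0.1  0.5] w 0.0003 q [-0.322  0.544 -0.059  2.019  0.052  0.585 -0.333]
[[-0.083, 0.997, -0.006], [0.997, 0.083, -0.0], [0.0, -0.006, -1.0]]
lin [-0.0029  0.0004  0.0027] dr [-0.35 -0.    0.03]
```

>>> {"name": "drive_tool", "arguments": {"commands": [{"linear": [-0.003, 0.001, 0.002], "dr": [-0.3, 0, 0], "jaw": 1}, {"linear": [0, 0.003, 0.0006], "dr": [0, 0, 0], "jaw": 1}]}}

```text
clock: 10.2
tcp_pos: [0.5277, 0.1325, 0.0243]
orientation: [2.128, 2.311, 0.001]
contact_force: [-1.4, 0.7, -0.1]
grip_width: -0.0001
```

>>> {"name": "drive_tool", "arguments": {"commands": [{"linear": [0, 0.01, 0.0004], "dr": [0, 0, 0], "jaw": 1}]}}

```text
clock: 10.32
tcp_pos: [0.5328, 0.1328, 0.0239]
orientation: [-2.124, -2.307, 0.014]
contact_force: [-28.5, -1.1, 39.8]
grip_width: -0.0001
```

>>> {"name": "drive_tool", "arguments": {"commands": [{"linear": [0, 0.01, -0.0003], "dr": [-0.6, 0, 0], "jaw": 1}]}}

```text
clock: 10.45
tcp_pos: [0.5403, 0.1335, 0.0242]
orientation: [-2.126, -2.31, 0.009]
contact_force: [-1.3, -0.3, 1.3]
grip_width: 0.0
```

>>> {"name": "drive_tool", "arguments": {"commands": [{"linear": [0, 0.01, 0.0002], "dr": [-0.3, 0, 0], "jaw": 1}]}}

```text
clock: 10.58
tcp_pos: [0.5501, 0.1344, 0.0241]
orientation: [2.127, 2.312, -0.005]
contact_force: [-7.5, -1.7, 10.1]
grip_width: -0.0001
```

>>> {"name": "drive_tool", "arguments": {"commands": [{"linear": [0, 0.01, 0.0], "dr": [0.1, 0, 0], "jaw": 1}]}}

```text
clock: 10.7
tcp_pos: [0.5582, 0.135, 0.0241]
orientation: [-2.124, -2.309, 0.014]
contact_force: [-6.3, -0.8, 7.0]
grip_width: 0.0001
```

>>> {"name": "drive_tool", "arguments": {"commands": [{"linear": [0, 0.01, 0.0], "dr": [-0.1, 0, 0], "jaw": 1}]}}

```text
clock: 10.82
tcp_pos: [0.5687, 0.1359, 0.0241]
orientation: [-2.125, -2.31, 0.012]
contact_force: [-2.8, -0.6, 4.5]
grip_width: 0.0001
```

```bash
python3 -c "
from fr import *
go(F(0.06,-.0151,.0245),RD)
im=viewer.grab_frame('wrist')[:,:,::-1]
crop(im,80,70,380,290,2.6,'w12c.png')
"
```

```text
10.82 [0.5687 0.1359 0.0241] F [-2.8 -0.6  4.5] w 0.0001 q [-0.301  0.602 -0.054  1.91   0.053  0.639 -0.304]
[[-0.083, 0.996, -0.007], [0.997, 0.083, -0.004], [-0.003, -0.008, -1.0]]
lin [ 0.0004 -0.0166 -0.0002] dr [-0.44  0.18  0.06]
```

View pics/w12c.png

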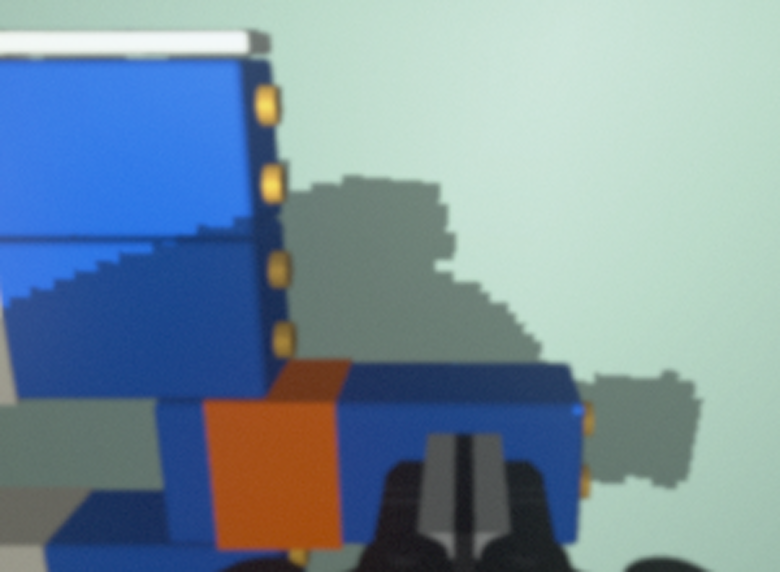

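>>> {"name": "drive_tool", "arguments": {"commands": [{"linear": [0, -0.002, -0.004], "dr": [0, 0, 0], "jaw": 1}, {"linear": [0, -0.018, 0], "dr": [0, 0, 0], "jaw": 1}, {"linear": [0, -0.016, 0], "dr": [0, 0, 0], "jaw": 1}, {"linear": [0, 0, 0.002], "dr": [0, 0, 0], "jaw": 1}, {"linear": [0, 0, 0], "dr": [0, 0, 0], "jaw": 1}]}}

```text
clock: 11.5
tcp_pos: [0.5356, 0.1329, 0.0267]
orientation: [2.128, 2.31, -0.005]
contact_force: [0.4, 0.3, -0.1]
grip_width: 0.0001
```

```bash
python3 -c "
from fr import *
go(F(0.050,-.0151,.0245),RD)
"
```

```text
11.5 [0.5356 0.1329 0.0267] F [ 0.4  0.3 -0.1] w 0.0001 q [-0.315  0.558 -0.055  1.992  0.055  0.595 -0.324]
[[-0.082, 0.997, -0.001], [0.997, 0.082, -0.003], [-0.003, -0.002, -1.0]]
lin [0.0006 0.0067 0.0022] dr [-0.1   0.14  0.  ]
```

>>> {"name": "drive_tool", "arguments": {"commands": [{"linear": [0.0005, 0.002, 0.0017], "dr": [0, 0.1, 0], "jaw": 1}, {"linear": [0, 0.003, 0.0006], "dr": [0, 0, 0], "jaw": 1}]}}

```text
clock: 11.75
tcp_pos: [0.5417, 0.1341, 0.0244]
orientation: [-2.128, -2.311, 0.001]
contact_force: [-0.3, -0.2, -0.9]
grip_width: -0.0002
```

>>> {"name": "drive_tool", "arguments": {"commands": [{"linear": [0, 0.01, 0.0003], "dr": [0, 0, 0], "jaw": 1}]}}

```text
clock: 11.88
tcp_pos: [0.549, 0.1346, 0.024]
orientation: [-2.125, -2.308, 0.01]
contact_force: [-16.0, -1.2, 22.8]
grip_width: -0.0
```

>>> {"name": "drive_tool", "arguments": {"commands": [{"linear": [0, 0.01, -0.0002], "dr": [-0.5, 0, 0], "jaw": 1}]}}

```text
clock: 12.0
tcp_pos: [0.5583, 0.1354, 0.0242]
orientation: [2.127, 2.311, -0.003]
contact_force: [0.3, -0.6, -0.4]
grip_width: -0.0002
```

>>> {"name": "drive_tool", "arguments": {"commands": [{"linear": [0, 0.01, 0.0001], "dr": [-0.2, 0, 0], "jaw": 1}]}}

```text
clock: 12.12
tcp_pos: [0.5688, 0.1363, 0.0242]
orientation: [2.126, 2.309, 0.0]
contact_force: [-3.1, -0.2, 3.9]
grip_width: 0.0001
```

>>> {"name": "drive_tool", "arguments": {"commands": [{"linear": [0, 0.01, 0.0001], "dr": [0, 0, 0], "jaw": 1}]}}

```text
clock: 12.25
tcp_pos: [0.5779, 0.1371, 0.0241]
orientation: [2.127, 2.311, -0.004]
contact_force: [-9.7, -0.6, 13.2]
grip_width: -0.0
```

>>> {"name": "drive_tool", "arguments": {"commands": [{"linear": [0, 0.01, 0.0], "dr": [0, 0, 0], "jaw": 1}]}}

```text
clock: 12.38
tcp_pos: [0.5831, 0.1375, 0.0245]
orientation: [-2.123, -2.307, 0.02]
contact_force: [-31.9, -2.6, 42.7]
grip_width: 0.0
```

```bash
python3 -c "
from fr import *
go(F(0.06,-.0151,.0245),RD)
im=viewer.grab_frame('wrist')[:,:,::-1]
crop(im,80,70,380,290,2.6,'w13c.png')
"
```

```text
12.38 [0.5831 0.1375 0.0245] F [-31.9  -2.6  42.7] w 0.0 q [-0.296  0.621 -0.053  1.869  0.051  0.667 -0.297]
[[-0.083, 0.996, -0.013], [0.997, 0.083, -0.005], [-0.004, -0.014, -1.0]]
lin [-0.     -0.031   0.0004] dr [-0.78  0.22  0.02]
```

View pics/w13c.png

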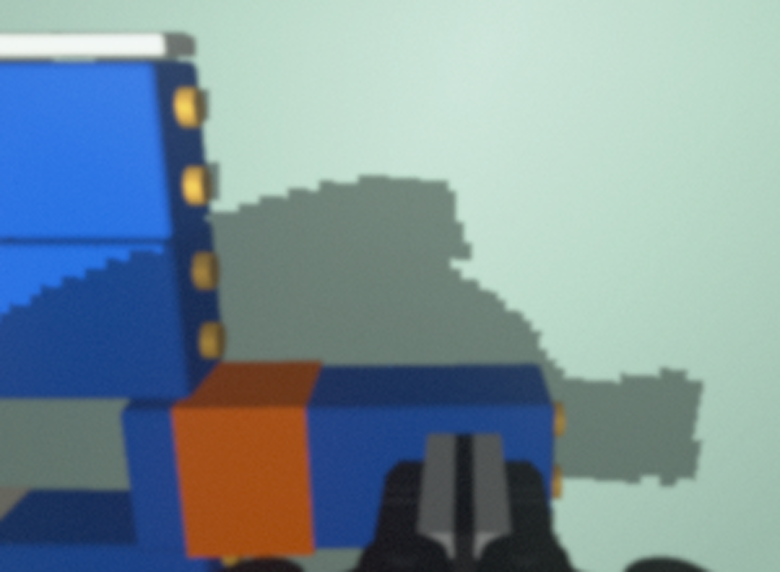

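>>> {"name": "drive_tool", "arguments": {"commands": [{"linear": [0, -0.003, -0.004], "dr": [-0.4, 0, 0], "jaw": 1}, {"linear": [0, -0.02, 0], "dr": [0, 0, 0], "jaw": 1}, {"linear": [0, -0.02, 0], "dr": [0, 0, 0], "jaw": 1}, {"linear": [0, 0, 0.002], "dr": [0, 0, 0], "jaw": 1}, {"linear": [0, 0, 0], "dr": [0, 0, 0], "jaw": 1}]}}

```text
clock: 13.05
tcp_pos: [0.5446, 0.1344, 0.0276]
orientation: [2.128, 2.31, -0.005]
contact_force: [0.6, -0.3, 0.3]
grip_width: -0.0003
```

```bash
python3 -c "
from fr import *
go(F(0.052,-.0151,.0245),RD)
"
```

```text
13.05 [0.5446 0.1344 0.0276] F [ 0.6 -0.3  0.3] w -0.0003 q [-0.313  0.567 -0.054  1.971  0.055  0.608 -0.322]
[[-0.082, 0.997, -0.001], [0.997, 0.082, -0.003], [-0.003, -0.002, -1.0]]
lin [-0.0001 -0.0004  0.0031] dr [-0.09  0.17 -0.03]
```

>>> {"name": "drive_tool", "arguments": {"commands": [{"linear": [0, 0.0, 0.0026], "dr": [0, 0.1, 0], "jaw": 1}, {"linear": [0, 0.003, 0.0006], "dr": [0, 0, 0], "jaw": 1}]}}

```text
clock: 13.3
tcp_pos: [0.5491, 0.1347, 0.0241]
orientation: [2.129, 2.31, -0.002]
contact_force: [-5.5, -0.7, 8.0]
grip_width: 0.0
```

>>> {"name": "drive_tool", "arguments": {"commands": [{"linear": [0, 0.01, 0.0003], "dr": [0, 0, 0], "jaw": 1}]}}

```text
clock: 13.42
tcp_pos: [0.5526, 0.135, 0.0239]
orientation: [-2.123, -2.304, 0.021]
contact_force: [-28.4, -2.4, 40.2]
grip_width: 0.0
```

>>> {"name": "drive_tool", "arguments": {"commands": [{"linear": [0, 0.012, -0.0003], "dr": [-0.8, 0, 0], "jaw": 1}]}}

```text
clock: 13.55
tcp_pos: [0.5626, 0.136, 0.0242]
orientation: [-2.127, -2.31, 0.011]
contact_force: [-0.9, -0.7, -0.1]
grip_width: -0.0002
```

>>> {"name": "drive_tool", "arguments": {"commands": [{"linear": [0, 0.01, 0.0001], "dr": [-0.3, 0, 0], "jaw": 1}]}}

```text
clock: 13.68
tcp_pos: [0.5734, 0.1369, 0.0242]
orientation: [2.126, 2.309, -0.003]
contact_force: [-0.1, 0.8, 0.5]
grip_width: 0.0001
```

>>> {"name": "drive_tool", "arguments": {"commands": [{"linear": [0, 0.01, 0.0002], "dr": [0, 0, 0], "jaw": 1}]}}

```text
clock: 13.8
tcp_pos: [0.582, 0.1376, 0.0241]
orientation: [2.128, 2.311, -0.009]
contact_force: [-12.4, -0.7, 18.1]
grip_width: -0.0002
```

>>> {"name": "drive_tool", "arguments": {"commands": [{"linear": [0, 0.01, 0.0], "dr": [0, 0, 0], "jaw": 1}]}}

```text
clock: 13.92
tcp_pos: [0.5903, 0.1383, 0.0242]
orientation: [-2.126, -2.309, 0.016]
contact_force: [-13.0, -1.2, 17.6]
grip_width: 0.0002
```

```bash
python3 -c "
from fr import *
go(F(0.06,-.0151,.0245),RD)
im=viewer.grab_frame('wrist')[:,:,::-1]
crop(im,80,70,380,290,2.6,'w14c.png')
"
```

```text
13.93 [0.5903 0.1383 0.0242] F [-13.   -1.2  17.6] w 0.0002 q [-0.296  0.628 -0.052  1.855  0.052  0.67  -0.296]
[[-0.082, 0.997, -0.009], [0.997, 0.082, -0.005], [-0.005, -0.009, -1.0]]
lin [-0.0003 -0.0383  0.    ] dr [-0.54  0.27  0.  ]
```

View pics/w14c.png

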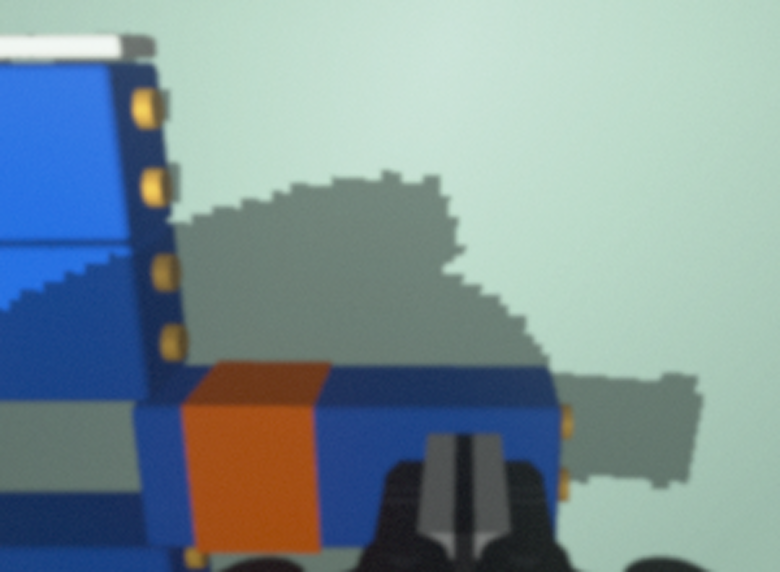

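>>> {"name": "drive_tool", "arguments": {"commands": [{"linear": [0, -0.003, -0.004], "dr": [-0.4, 0, 0], "jaw": 1}, {"linear": [0, -0.02, 0], "dr": [0, 0, 0], "jaw": 1}, {"linear": [0, -0.018, 0], "dr": [0, 0, 0], "jaw": 1}, {"linear": [0, 0, 0.002], "dr": [0, 0, 0], "jaw": 1}, {"linear": [0, 0, 0], "dr": [0, 0, 0], "jaw": 1}]}}

```text
clock: 14.6
tcp_pos: [0.5541, 0.1351, 0.0267]
orientation: [2.125, 2.305, 0.002]
contact_force: [0.0, -0.7, -0.0]
grip_width: 0.0002
```

```bash
python3 -c "
from fr import *
go(F(0.062,-.0151,.0245),RD)
"
```

```text
14.6 [0.5541 0.1351 0.0267] F [ 0.  -0.7 -0. ] w 0.0002 q [-0.312  0.577 -0.051  1.954  0.057  0.608 -0.321]
[[-0.081, 0.997, 0.006], [0.997, 0.081, -0.003], [-0.004, 0.005, -1.0]]
lin [-0.0001 -0.      0.0022] dr [ 0.3   0.22 -0.08]
```

>>> {"name": "drive_tool", "arguments": {"commands": [{"linear": [0, 0.0, 0.0018], "dr": [0.2, 0.1, 0], "jaw": 1}, {"linear": [0, 0.003, 0.0005], "dr": [0, 0, 0], "jaw": 1}]}}

```text
clock: 14.85
tcp_pos: [0.5587, 0.1355, 0.0243]
orientation: [2.128, 2.307, 0.001]
contact_force: [-0.5, 0.0, 0.6]
grip_width: -0.0
```

>>> {"name": "drive_tool", "arguments": {"commands": [{"linear": [0, 0.01, 0.0003], "dr": [0, 0, 0], "jaw": 1}]}}

```text
clock: 14.98
tcp_pos: [0.565, 0.1359, 0.024]
orientation: [-2.129, -2.308, 0.01]
contact_force: [-22.7, -1.6, 29.6]
grip_width: -0.0003
```

>>> {"name": "drive_tool", "arguments": {"commands": [{"linear": [0, 0.012, -0.0002], "dr": [-0.6, 0, 0], "jaw": 1}]}}

```text
clock: 15.1
tcp_pos: [0.574, 0.1367, 0.0242]
orientation: [2.129, 2.309, -0.007]
contact_force: [-2.6, 0.4, 3.4]
grip_width: 0.0002
```

>>> {"name": "drive_tool", "arguments": {"commands": [{"linear": [0, 0.01, 0.0002], "dr": [-0.2, 0, 0], "jaw": 1}]}}

```text
clock: 15.22
tcp_pos: [0.5844, 0.1377, 0.0241]
orientation: [2.127, 2.307, -0.003]
contact_force: [-3.8, -0.4, 5.4]
grip_width: -0.0001
```

>>> {"name": "drive_tool", "arguments": {"commands": [{"linear": [0, 0.01, 0.0001], "dr": [0, 0, 0], "jaw": 1}]}}

```text
clock: 15.35
tcp_pos: [0.5935, 0.1385, 0.0241]
orientation: [2.128, 2.309, -0.007]
contact_force: [-3.2, -0.7, 4.7]
grip_width: -0.0
```

>>> {"name": "drive_tool", "arguments": {"commands": [{"linear": [0, 0.009, -0.0001], "dr": [0, 0, 0], "jaw": 1}]}}

```text
clock: 15.48
tcp_pos: [0.6037, 0.1393, 0.0243]
orientation: [2.128, 2.309, -0.006]
contact_force: [0.7, 0.9, 0.6]
grip_width: -0.0
```

```bash
python3 -c "
from fr import *
go(F(0.06,-.0151,.0245),RD)
im=viewer.grab_frame('wrist')[:,:,::-1]
crop(im,80,70,380,290,2.6,'w15c.png')
"
```

```text
15.47 [0.6037 0.1393 0.0243] F [0.7 0.9 0.6] w -0.0 q [-0.292  0.641 -0.05   1.828  0.053  0.677 -0.293]
[[-0.081, 0.997, -0.001], [0.997, 0.081, -0.004], [-0.004, -0.002, -1.0]]
lin [-0.0002 -0.0517 -0.0001] dr [-0.1   0.23 -0.06]
```

View pics/w15c.png

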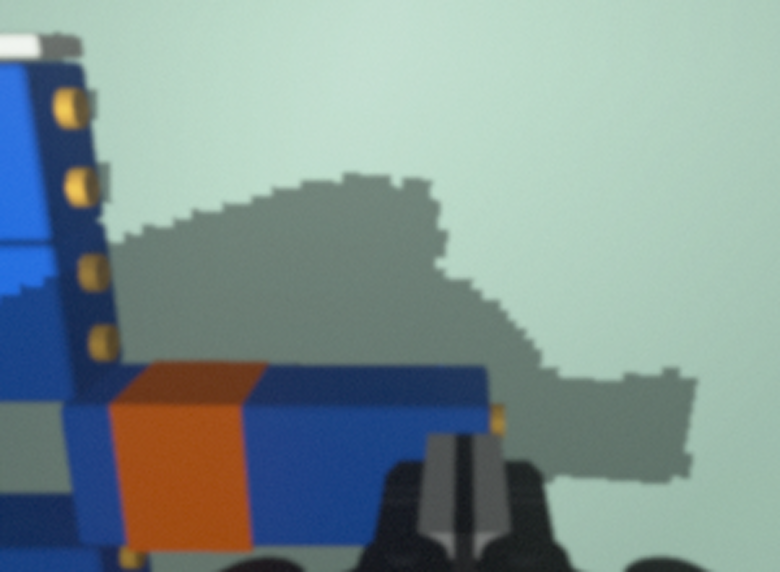

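>>> {"name": "drive_tool", "arguments": {"commands": [{"linear": [0, -0.006, -0.004], "dr": [-0.2, 0, 0], "jaw": 1}, {"linear": [0, -0.025, 0], "dr": [0, 0, 0], "jaw": 1}, {"linear": [0, -0.021, 0], "dr": [0, 0, 0], "jaw": 1}, {"linear": [0, 0, 0.002], "dr": [0, 0, 0], "jaw": 1}, {"linear": [0, 0, 0], "dr": [0, 0, 0], "jaw": 1}]}}

```text
clock: 16.15
tcp_pos: [0.5525, 0.1349, 0.0265]
orientation: [2.126, 2.304, 0.003]
contact_force: [-0.4, 0.3, 0.6]
grip_width: 0.0
```

```bash
python3 -c "
from fr import *
go(F(0.062,-.0151,.0245),RD)
"
```

```text
16.15 [0.5525 0.1349 0.0265] F [-0.4  0.3  0.6] w 0.0 q [-0.313  0.575 -0.051  1.958  0.058  0.606 -0.322]
[[-0.08, 0.997, 0.006], [0.997, 0.08, -0.003], [-0.004, 0.006, -1.0]]
lin [0.0001 0.0016 0.002 ] dr [ 0.32  0.21 -0.1 ]
```

>>> {"name": "drive_tool", "arguments": {"commands": [{"linear": [0, 0.0, 0.0018], "dr": [0.2, 0.1, 0], "jaw": 1}, {"linear": [0, 0.003, 0.0006], "dr": [0, 0, 0], "jaw": 1}]}}

```text
clock: 16.4
tcp_pos: [0.5569, 0.1352, 0.0242]
orientation: [2.129, 2.306, 0.002]
contact_force: [-3.9, -0.9, 6.9]
grip_width: -0.0002
```

>>> {"name": "drive_tool", "arguments": {"commands": [{"linear": [0, 0.012, 0.0001], "dr": [-0.3, 0, 0], "jaw": 1}]}}

```text
clock: 16.52
tcp_pos: [0.5639, 0.1357, 0.024]
orientation: [2.13, 2.309, -0.007]
contact_force: [-15.5, -1.0, 22.6]
grip_width: -0.0001
```

>>> {"name": "drive_tool", "arguments": {"commands": [{"linear": [0, 0.012, -0.0001], "dr": [0, 0, 0], "jaw": 1}]}}

```text
clock: 16.65
tcp_pos: [0.5757, 0.1368, 0.0243]
orientation: [-2.13, -2.309, 0.009]
contact_force: [0.9, 0.0, -0.2]
grip_width: 0.0005
```

>>> {"name": "drive_tool", "arguments": {"commands": [{"linear": [0, 0.01, 0.0002], "dr": [0, 0, 0], "jaw": 1}]}}

```text
clock: 16.77
tcp_pos: [0.5862, 0.1376, 0.0241]
orientation: [-2.13, -2.309, 0.009]
contact_force: [-6.8, -1.6, 9.3]
grip_width: -0.0001
```

>>> {"name": "drive_tool", "arguments": {"commands": [{"linear": [0, 0.01, 0.0], "dr": [0, 0, 0], "jaw": 1}]}}

```text
clock: 16.9
tcp_pos: [0.595, 0.1384, 0.0241]
orientation: [-2.128, -2.307, 0.014]
contact_force: [-6.8, -1.0, 8.8]
grip_width: -0.0003
```

>>> {"name": "drive_tool", "arguments": {"commands": [{"linear": [0, 0.01, 0.0001], "dr": [0, 0, 0], "jaw": 1}]}}

```text
clock: 17.02
tcp_pos: [0.6002, 0.1388, 0.0244]
orientation: [-2.123, -2.301, 0.03]
contact_force: [-31.3, -2.9, 41.4]
grip_width: -0.0001
```

```bash
python3 -c "
from fr import *
go(F(0.06,-.0151,.0245),RD)
im=viewer.grab_frame('wrist')[:,:,::-1]
crop(im,80,70,380,290,2.6,'w16c.png')
"
```

```text
17.02 [0.6002 0.1388 0.0244] F [-31.3  -2.9  41.4] w -0.0001 q [-0.29   0.644 -0.052  1.821  0.049  0.699 -0.289]
[[-0.08, 0.997, -0.021], [0.997, 0.08, -0.007], [-0.005, -0.021, -1.0]]
lin [-0.     -0.0482  0.0009] dr [-1.2   0.3  -0.11]
```

View pics/w16c.png

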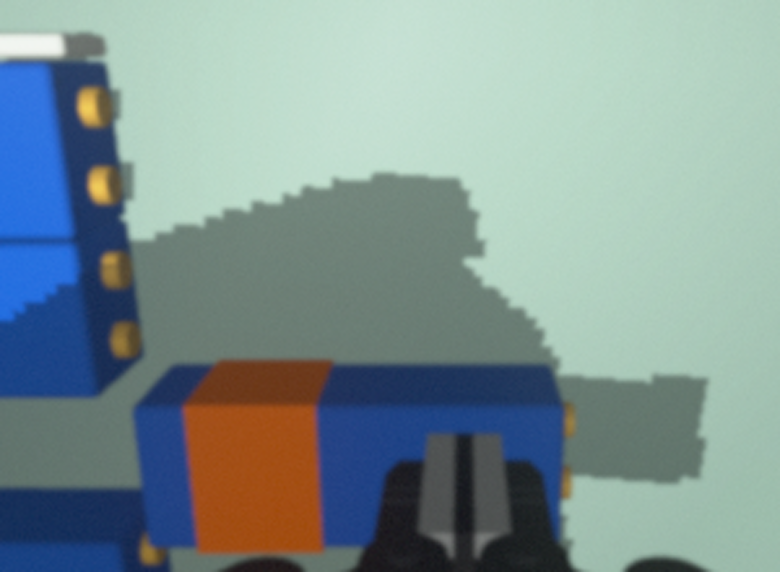

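>>> {"name": "drive_tool", "arguments": {"commands": [{"linear": [0, 0, -0.03], "dr": [-1.0, 0, 0], "jaw": 1}, {"linear": [0, 0, -0.04], "dr": [0, 0, 10], "jaw": 0.6}, {"linear": [0, 0, -0.03], "dr": [0, 0, 10.5], "jaw": 0.4}, {"linear": [0, 0, -0.01], "dr": [0, 0, 10.5], "jaw": 0.4}, {"linear": [0, 0, 0], "dr": [0, 0, 10.5], "jaw": 0.4}, {"linear": [0, 0, 0], "dr": [0, 0, 10.5], "jaw": 0.4}, {"linear": [0, 0, 0], "dr": [0, 0, 10.5], "jaw": 0.4}, {"linear": [0, 0, 0], "dr": [0, 0, 10.5], "jaw": 0.4}]}}

```text
clock: 18.08
tcp_pos: [0.6091, 0.1395, 0.138]
orientation: [3.09, 0.54, 0.007]
contact_force: [0.3, -0.3, 0.3]
grip_width: 0.0515
```

```bash
cat >> fr.py <<'E'
RG=np.c_[FX,-FY,[0,0,-1]]
E
python3 -c "
from fr import *
go(F(0.108,-.0151,.1),RG)
c=viewer.calibration('wrist');im=viewer.grab_frame('wrist')[:,:,::-1]
import pickle;pickle.dump(c,open('w17.pkl','wb'))
cv2.imwrite('pics/w17.png',im)
im=viewer.grab_frame('scene')[:,:,::-1];cv2.imwrite('pics/s17.png',im);crop(im,190,130,350,270,4,'s17c.png')
from scipy.optimize import lstsq if False else least_squares
" 2>/dev/null || python3 - <<'E'
import sys; sys.path.insert(0,'.')
from fr import *
go(F(0.108,-.0151,.1),RG)
c=viewer.calibration('wrist');im=viewer.grab_frame('wrist')[:,:,::-1]
import pickle;pickle.dump(c,open('w17.pkl','wb'))
cv2.imwrite('pics/w17.png',im)
im=viewer.grab_frame('scene')[:,:,::-1];cv2.imwrite('pics/s17.png',im);crop(im,190,130,350,270,4,'s17c.png')
D=np.array([[.477,1.555,.675,.2304],[.288,1.841,.556,.229],[.41,2.057,.5147,.0871],[.628,1.855,.606,.0242],[.575,1.958,.5687,.0265]])
A=[];b=[]
for q2,q4,r,z in D:
    A+= [[np.sin(q2),np.sin(q2+q4),1,0],[np.cos(q2),np.cos(q2+q4),0,1]]; b+=[r,z]
s=np.linalg.lstsq(np.array(A),np.array(b),rcond=None); print(s[0],s[1],(np.array(A)@s[0]-b).round(4))
E
```

```text
18.07 [0.6091 0.1395 0.138 ] F [ 0.3 -0.3  0.3] w 0.0515 q [-0.532  0.502  0.276  1.783 -0.165  0.875 -1.408]
[[0.941, 0.339, 0.005], [0.339, -0.941, -0.004], [0.004, 0.005, -1.0]]
lin [-0.0089 -0.0027  0.0379] dr [ 0.28 -0.25 15.1 ]
[ 0.53836726  0.47265074  0.0035518  -0.03741232] [1.94586735e-05] [-0.001   0.0001  0.0014 -0.0006 -0.0013  0.0001  0.0031  0.0002 -0.0021
  0.0001]
```

View pics/w17.png

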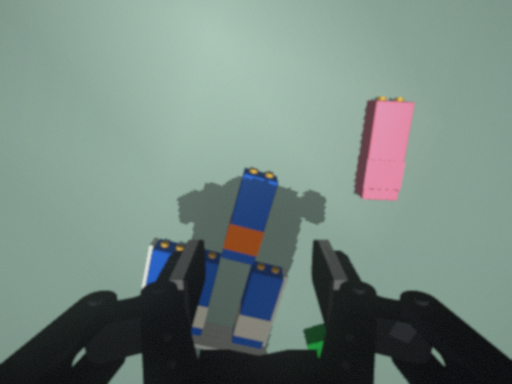

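View pics/s17c.png

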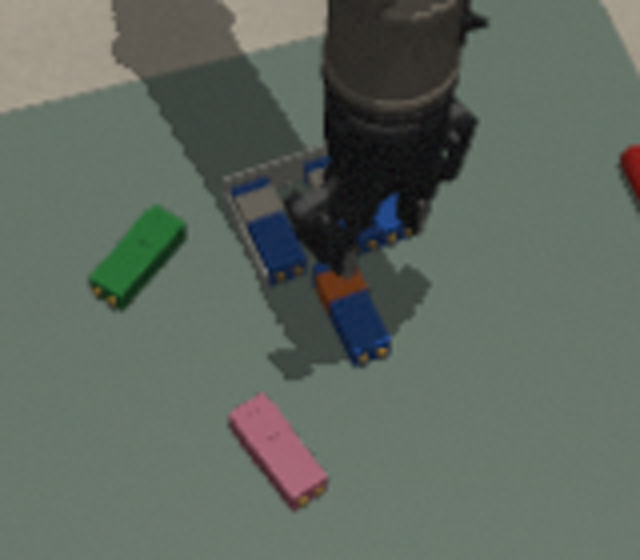

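```bash
python3 -c "
from h import *
im=cv2.imread('pics/w17.png'); crop(im,200,150,310,280,5.5/1.2,'w17c.png')"
```

```text
(no output)
```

View pics/w17c.png

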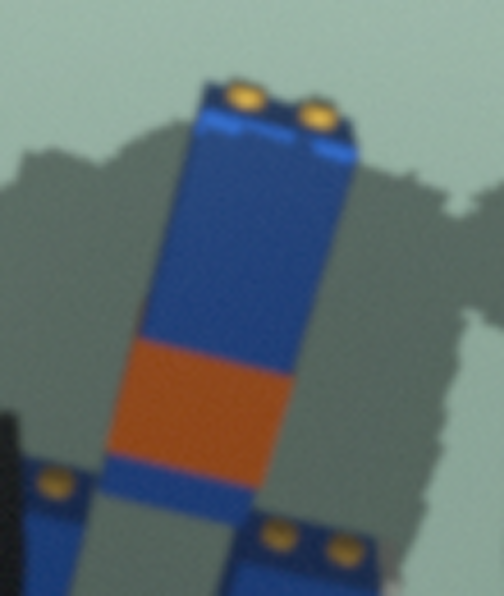

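```bash
python3 - <<'E'
from fr import *
import pickle
c=pickle.load(open('w17.pkl','rb'))
P=ray(c,np.array([(199,113),(355,160),(102,490),(243,524)])/4.583+[200,150],.024); print(P.round(4))
m=P.mean(0); d=(P[0]+P[1]-P[2]-P[3]); print(m, np.arctan2(d[1],d[0]), np.linalg.norm(d)/2)
print('fence xy',[(m-FO)@FX,(m-FO)@FY])
E
```

```text
[[0.6153 0.1547 0.024 ]
 [0.6166 0.1256 0.024 ]
 [0.5388 0.1479 0.024 ]
 [0.5411 0.12   0.024 ]]
[0.57794011 0.13701384 0.024     ] 0.08132881093524183 0.07623143663420451
fence xy [np.float64(0.08588966205338264), np.float64(-0.015098008972546697)]
```

>>> {"name": "drive_tool", "arguments": {"commands": [{"linear": [0, 0, 0], "dr": [0, 0, 8], "jaw": 0.45}, {"linear": [0, 0, 0], "dr": [0, 0, 7], "jaw": 0.45}, {"linear": [0, 0, 0], "dr": [0, -10, 0], "jaw": 0.45}, {"linear": [0, 0, 0], "dr": [0, -10, 0], "jaw": 0.45}, {"linear": [0, 0, 0], "dr": [0, -10, 0], "jaw": 0.45}, {"linear": [0, 0, 0], "dr": [0, -10, 0], "jaw": 0.45}, {"linear": [0, 0, 0], "dr": [0, 0, 0], "jaw": 0.45}]}}

```text
clock: 19.05
tcp_pos: [0.6093, 0.1391, 0.1348]
orientation: [2.907, 0.163, -1.087]
contact_force: [-0.0, -0.6, -0.6]
grip_width: 0.0466
```

```bash
cat >> fr.py <<'E'
t=np.radians(40)
RT=RG@Rn.from_rotvec([0,-t,0]).as_matrix()
E
python3 -c "
from fr import *
print(RT.round(3)); go(F(0.101,-.0151,.05),RT)
"
```

```text
[[ 0.763  0.082 -0.641]
 [ 0.063 -0.997 -0.053]
 [-0.643  0.    -0.766]]
19.05 [0.6093 0.1391 0.1348] F [-0.  -0.6 -0.6] w 0.0466 q [-0.419  0.929  0.291  1.204 -0.269  1.761 -1.563]
[[0.75, 0.11, -0.653], [0.086, -0.994, -0.068], [-0.656, -0.005, -0.755]]
lin [ 0.0434 -0.0006  0.0747] dr [0.82 1.01 1.4 ]
```

>>> {"name": "drive_tool", "arguments": {"commands": [{"linear": [0.022, 0, 0.035], "dr": [0.8, 1, 1.4], "jaw": 0.45}, {"linear": [0.021, 0, 0.035], "dr": [0, 0, 0], "jaw": 0.45}, {"linear": [0, 0, 0], "dr": [0, 0, 0], "jaw": 0.45}]}}

```text
clock: 19.42
tcp_pos: [0.5991, 0.1381, 0.0545]
orientation: [2.935, 0.132, -1.043]
contact_force: [-1.5, -0.3, 1.0]
grip_width: 0.0469
```

```bash
python3 -c "
from fr import *
go(F(0.101,-.0151,.010),RT)
im=viewer.grab_frame('side')[:,:,::-1]; crop(im,205,120,325,230,5.4,'d18c.png')
im=viewer.grab_frame('scene')[:,:,::-1]; crop(im,210,130,330,240,5.4,'s18c.png')
"
```

```text
19.43 [0.5991 0.1381 0.0545] F [-1.5 -0.3  1. ] w 0.0469 q [-0.419  0.98   0.279  1.286 -0.292  1.598 -1.56 ]
[[0.773, 0.088, -0.629], [0.071, -0.996, -0.051], [-0.631, -0.005, -0.776]]
lin [ 0.0233 -0.0005  0.0383] dr [-0.05 -0.88  0.43]
```

View pics/d18c.png

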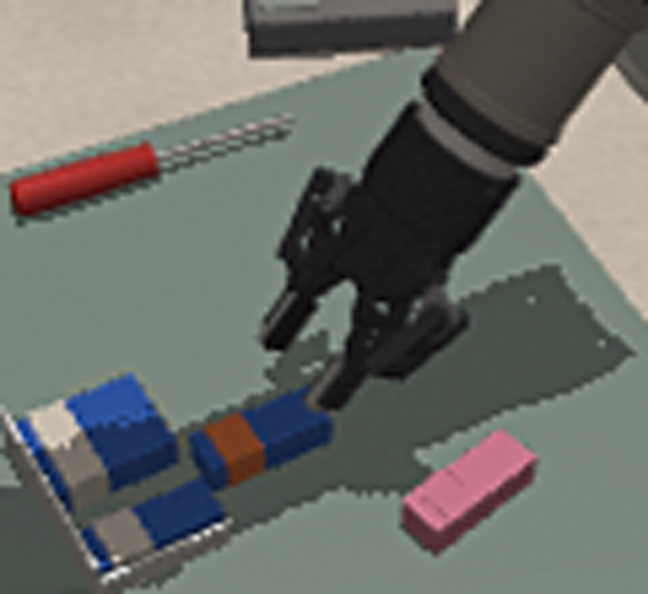

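View pics/s18c.png

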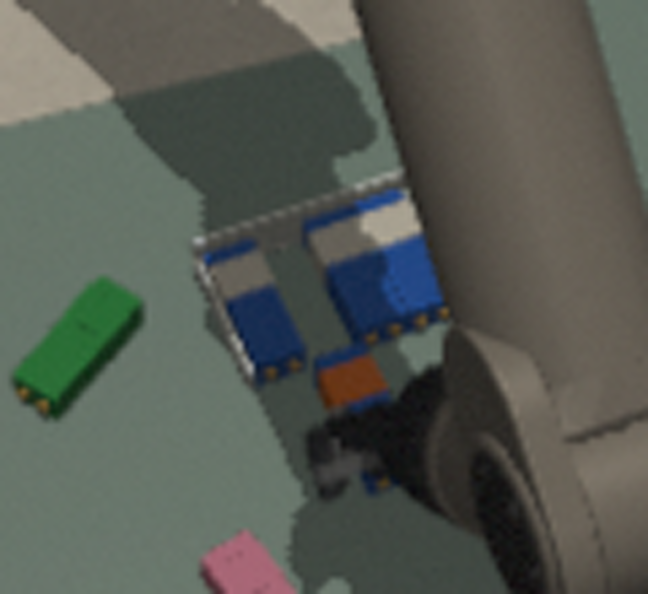

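>>> {"name": "drive_tool", "arguments": {"commands": [{"linear": [0.012, -0.0005, 0.018], "dr": [0, -0.9, 0.4], "jaw": 0.45}, {"linear": [0.01, 0, 0.014], "dr": [0, 0, 0], "jaw": 0.45}, {"linear": [0, 0, 0], "dr": [0, 0, 0], "jaw": 0.45}]}}

```text
clock: 19.9
tcp_pos: [0.601, 0.1393, 0.0203]
orientation: [2.932, 0.122, -1.048]
contact_force: [-0.9, 0.4, 0.4]
grip_width: 0.0472
```

```bash
python3 -c "
from fr import *
go(F(0.101,-.0151,.010),RT)
im=viewer.grab_frame('side')[:,:,::-1]; crop(im,205,120,325,230,5.4,'d19c.png')
im=viewer.grab_frame('wrist')[:,:,::-1]; cv2.imwrite('pics/w19.png',im)
"
```

```text
19.9 [0.601  0.1393 0.0203] F [-0.9  0.4  0.4] w 0.0472 q [-0.415  1.027  0.274  1.276 -0.301  1.565 -1.562]
[[0.771, 0.082, -0.632], [0.065, -0.997, -0.05], [-0.634, -0.003, -0.774]]
lin [0.0003 0.0004 0.0131] dr [-0.11 -0.68  0.11]
```

View pics/d19c.png

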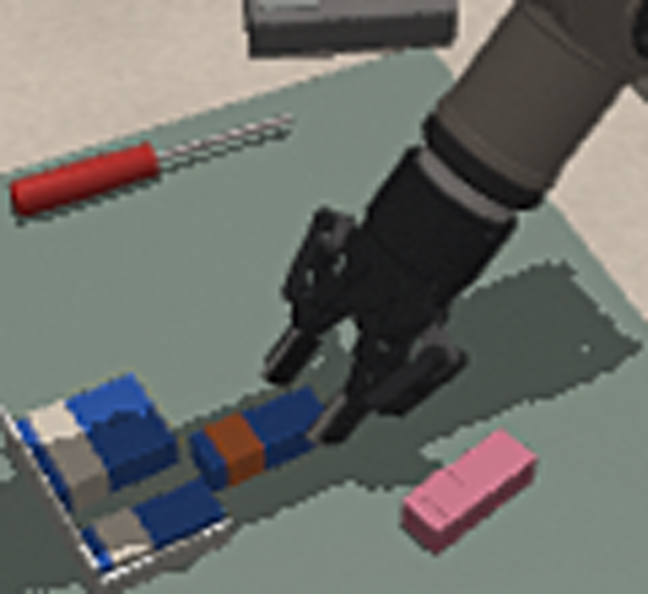

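View pics/w19.png

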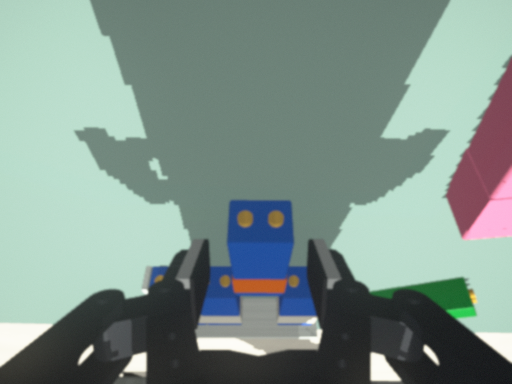

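>>> {"name": "drive_tool", "arguments": {"commands": [{"linear": [0, 0, 0.013], "dr": [0, -0.5, 0], "jaw": 0.45}, {"linear": [0, 0, 0], "dr": [0, 0, 0], "jaw": 0.45}, {"linear": [0, 0, 0], "dr": [0, 0, 0], "jaw": 0.7}, {"linear": [0, 0, 0], "dr": [0, 0, 0], "jaw": 1}, {"linear": [0, 0, 0], "dr": [0, 0, 0], "jaw": 1}, {"linear": [0, 0, 0], "dr": [0, 0, 0], "jaw": 1}], "force": 50}}

```text
clock: 20.75
tcp_pos: [0.5939, 0.1386, 0.0116]
orientation: [2.929, 0.122, -1.056]
contact_force: [0.1, -0.4, 0.1]
grip_width: 0.029
```

```bash
python3 -c "
from fr import *
go(F(0.101,-.0151,.010),RT)
im=viewer.grab_frame('side')[:,:,::-1]; crop(im,205,120,325,230,5.4,'d20c.png')
"
```

```text
20.75 [0.5939 0.1386 0.0116] F [ 0.1 -0.4  0.1] w 0.029 q [-0.417  1.031  0.271  1.295 -0.302  1.549 -1.559]
[[0.767, 0.082, -0.636], [0.065, -0.997, -0.05], [-0.638, -0.003, -0.77]]
lin [0.0003 0.0003 0.0018] dr [-0.12 -0.37  0.11]
```

View pics/d20c.png

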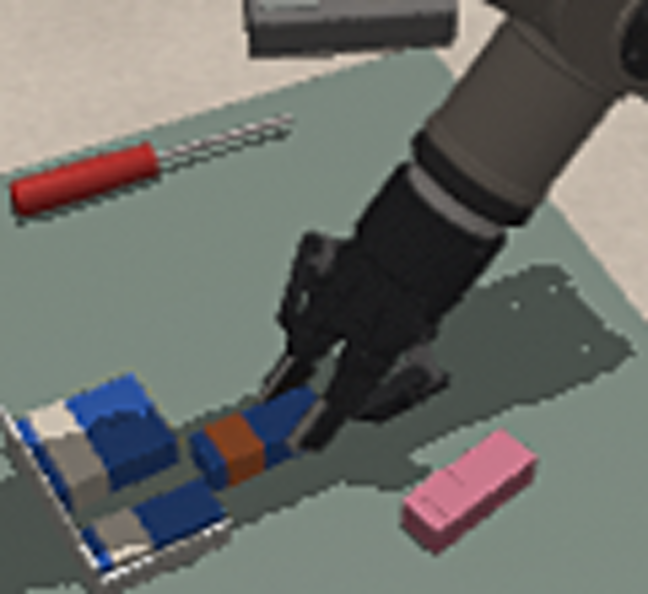

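>>> {"name": "drive_tool", "arguments": {"commands": [{"linear": [-0.02, 0, -0.025], "dr": [0, 0, 0], "jaw": 1}, {"linear": [-0.032, 0, -0.04], "dr": [0, 0, 0], "jaw": 1}, {"linear": [-0.032, 0, -0.04], "dr": [0, 10, 0], "jaw": 1}, {"linear": [-0.03, 0, -0.04], "dr": [0, 10, 0], "jaw": 1}, {"linear": [-0.01, 0, -0.02], "dr": [0, 10, 0], "jaw": 1}, {"linear": [0, 0, 0], "dr": [0, 10, 0], "jaw": 1}]}}

```text
clock: 21.55
tcp_pos: [0.5893, 0.1379, 0.2204]
orientation: [-3.134, -0.129, -0.036]
contact_force: [-0.1, -0.5, -0.6]
grip_width: 0.0291
```

```bash
python3 -c "
from fr import *
st()
im=viewer.grab_frame('side')[:,:,::-1]; cv2.imwrite('pics/d21.png',im)
im=viewer.grab_frame('scene')[:,:,::-1]; cv2.imwrite('pics/s21.png',im)
"
```

```text
21.55 [0.5893 0.1379 0.2204] F [-0.1 -0.5 -0.6] w 0.0291 q [-0.618  0.374  0.368  1.779 -0.157  0.994 -1.679]
[[0.996, 0.082, 0.023], [0.082, -0.997, 0.006], [0.023, -0.004, -1.0]]
```

View pics/d21.png

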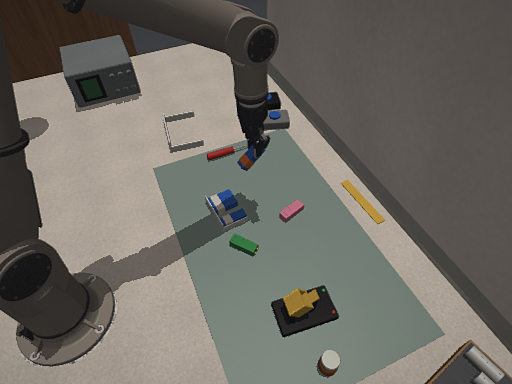

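View pics/s21.png

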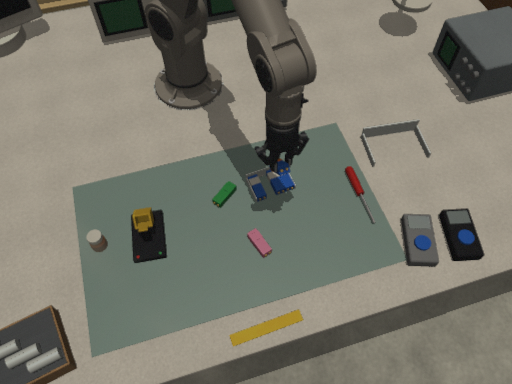

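>>> {"name": "drive_tool", "arguments": {"commands": [{"linear": [0, 0.05, 0], "dr": [0, 1.3, 0], "jaw": 1}, {"linear": [0, 0.06, 0], "dr": [0, 0, 0], "jaw": 1}, {"linear": [0, 0.06, 0], "dr": [0, 0, 0], "jaw": 1}, {"linear": [0, 0.06, 0], "dr": [0, 0, 0], "jaw": 1}, {"linear": [0, 0.06, 0], "dr": [0, 0, 0], "jaw": 1}, {"linear": [0, 0.05, 0], "dr": [0, 0, 0], "jaw": 1}, {"linear": [0, 0, 0], "dr": [0, 0, 0], "jaw": 1}]}}

```text
clock: 22.52
tcp_pos: [0.6149, -0.2101, 0.2147]
orientation: [-3.13, -0.139, -0.037]
contact_force: [0.2, 0.0, -0.1]
grip_width: 0.0286
```

```bash
python3 -c "
from fr import *
st()
c=viewer.calibration('wrist');im=viewer.grab_frame('wrist')[:,:,::-1]; cv2.imwrite('pics/w22.png',im)
import pickle;pickle.dump(c,open('w22.pkl','wb'))
"
```

```text
22.52 [ 0.6149 -0.2101  0.2147] F [ 0.2  0.  -0.1] w 0.0286 q [-0.081  0.467  0.445  1.676 -0.246  1.033 -1.036]
[[0.996, 0.089, 0.023], [0.089, -0.996, 0.009], [0.024, -0.007, -1.0]]
```

View pics/w22.png

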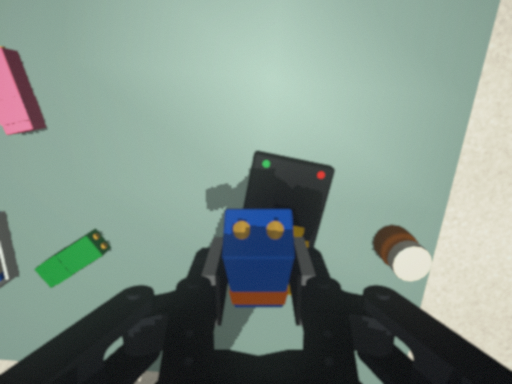

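>>> {"name": "drive_tool", "arguments": {"commands": [{"linear": [-0.055, 0.02, 0], "dr": [0, 0.6, 0], "jaw": 1}, {"linear": [-0.055, 0.02, 0], "dr": [0, 0.6, 0], "jaw": 1}, {"linear": [0, 0, 0], "dr": [0, 0, 0], "jaw": 1}]}}

```text
clock: 22.95
tcp_pos: [0.5089, -0.2535, 0.209]
orientation: [-3.122, -0.155, -0.063]
contact_force: [-0.1, 0.5, -0.3]
grip_width: 0.0286
```

```bash
python3 -c "
from fr import *
st()
c=viewer.calibration('wrist');im=viewer.grab_frame('wrist')[:,:,::-1]; cv2.imwrite('pics/w23.png',im)
import pickle;pickle.dump(c,open('w23.pkl','wb'))
crop(im,190,80,350,220,4.2,'w23c.png')
"
```

```text
22.95 [ 0.5089 -0.2535  0.209 ] F [-0.1  0.5 -0.3] w 0.0286 q [-0.004  0.331  0.467  1.884 -0.222  0.943 -0.904]
[[0.994, 0.099, 0.039], [0.099, -0.995, 0.017], [0.041, -0.013, -0.999]]
```

View pics/w23.png

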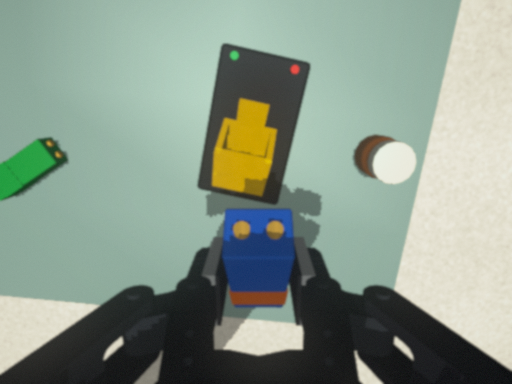

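View pics/w23c.png

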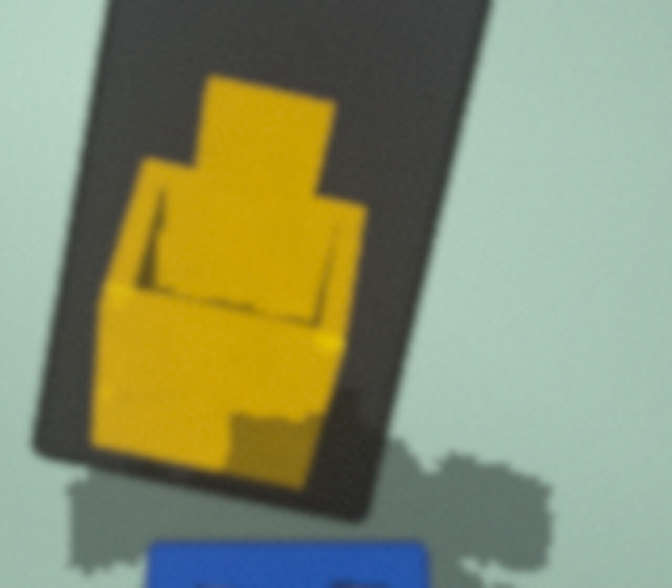

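```bash
python3 - <<'E'
from fr import *
import pickle
from scipy.optimize import least_squares
c=pickle.load(open('w23.pkl','rb'))
P=[((24,12,0),(209,75)),((24,-12,0),(335,101)),((0,23,-5),(145,158)),((0,-23,-5),(367,207)),((0,23,35),(105,285)),((0,-23,35),(343,345)),((-46,23,35),(91,446)),((-46,-23,35),(303,489)),((0,12,0),(197,166)),((0,-12,0),(318,196))]
L=np.array([p[0] for p in P])/1000.; U=np.array([p[1] for p in P])/4.2+[190,80]
def RS(yaw,s=.7): 
    Rz=Rn.from_euler('z',yaw).as_matrix(); return Rz@np.c_[[np.cos(s),0,np.sin(s)],[0,1,0],[-np.sin(s),0,np.cos(s)]]
def fit(free):
    f=lambda q:(proj(c,L@RS(q[2],q[4] if free else .7).T+[q[0],q[1],q[3] if free else .075])-U).ravel()
    r=least_squares(f,[.58,-.25,-.1,.075,.7],loss='soft_l1'); return r
for fr in(0,1):
    r=fit(fr); print(r.x.round(4)); print(r.fun.reshape(-1,2).round(1).tolist())
q=fit(0).x; np.save('slot.npy',q)
for n,f in(('scene','s21'),('side','d21')):
    im=cv2.imread(f'pics/{f}.png'); cc=viewer.calibration(n); p=proj(cc,L@RS(q[2]).T+[q[0],q[1],.075]); u=p.mean(0).astype(int)
    im=cv2.resize(im[u[1]-35:u[1]+35,u[0]-45:u[0]+45],None,fx=4.4,fy=4.4,interpolation=cv2.INTER_CUBIC)
    for a in (p-[u[0]-45,u[1]-35])*4.4+2.2: cv2.circle(im,(int(a[0]),int(a[1])),3,(0,0,255),-1)
    cv2.imwrite(f'pics/k_{n}.png',im)
cv2.imwrite('pics/k.png',np.hstack([cv2.imread('pics/k_scene.png'),cv2.imread('pics/k_side.png')]))
E
```

```text
[ 0.5615 -0.2396 -0.1193  0.075   0.7   ]
[[0.1, 1.0], [0.0, 1.7], [0.6, -3.0], [0.5, -2.6], [-0.7, 0.9], [0.3, -0.5], [0.2, -3.1], [-0.0, -2.3], [-0.2, 2.0], [-1.2, 1.1]]
[ 0.561  -0.2397 -0.1127  0.0777  0.6351]
[[0.1, 0.4], [0.3, 0.9], [0.2, -1.9], [0.6, -1.8], [-0.8, 0.1], [1.2, -1.5], [-0.4, -0.6], [0.4, 0.1], [-0.5, 2.8], [-1.2, 1.8]]
```

View pics/k.png

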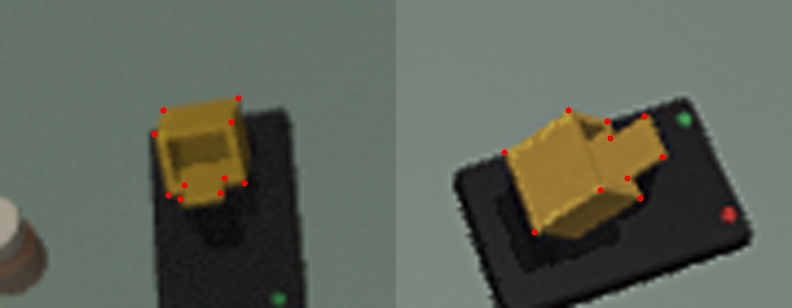

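```bash
python3 - <<'E'
from fr import *
import pickle
from scipy.optimize import least_squares
def RS(yaw,s=.7): 
    Rz=Rn.from_euler('z',yaw).as_matrix(); return Rz@np.c_[[np.cos(s),0,np.sin(s)],[0,1,0],[-np.sin(s),0,np.cos(s)]]
D={'w':[((24,12,0),(209,75)),((24,-12,0),(335,101)),((0,23,35),(105,285)),((0,-23,35),(343,345)),((0,18,30),(137,290)),((0,-18,30),(317,324))]}
c=pickle.load(open('w23.pkl','rb'))
L=np.array([p[0] for p in D['w']])/1000.; U=np.array([p[1] for p in D['w']])/4.2+[190,80]
r=least_squares(lambda q:(proj(c,L@RS(q[2]).T+[q[0],q[1],.075])-U).ravel(),[.56,-.24,-.12]); print(r.x.round(4),r.fun.reshape(-1,2).round(1).tolist())
# side view: c3 pixels scale5 origin 250,270
P=[((24,12,0),(333,97)),((24,-12,0),(349,143)),((0,23,35),(240,92)),((0,-23,35),(273,165)),((-46,23,35),(166,146)),((-46,-23,35),(200,232)),((0,-23,-5),(320,188))]
L2=np.array([p[0] for p in P])/1000.; U2=np.array([p[1] for p in P])/5.+[250,270]; cs=viewer.calibration('side')
r2=least_squares(lambda q:(proj(cs,L2@RS(q[2]).T+[q[0],q[1],.075])-U2).ravel(),[.56,-.24,-.12]); print(r2.x.round(4),r2.fun.reshape(-1,2).round(1).tolist())
q=r.x; np.save('slot.npy',q)
# box offset in tool frame at grasp
o=np.array([.5939,.1386,.0116]); R0=Rn.from_rotvec([2.929,.122,-1.056]).as_matrix()
bo=R0.T@(F(.0868,-.0151,.012)-o); Rb=R0.T@np.c_[FX,FY,[0,0,1]]; print('box in tool',bo,Rn.from_matrix(Rb).as_rotvec()); np.savez('grip.npz',bo=bo,Rb=Rb)
S=RS(q[2]); 
def tgt(sx,sy,sz):
    R=S@Rb.T; p=np.array([q[0],q[1],.075])+S@[sx,sy,sz]-R@bo; return p,R
for sx in(.06,.045,.01): p,R=tgt(sx,0,.015); print(sx,p.round(4)); 
print(R.round(3)); p,R=tgt(.06,0,.018); go(p,R)
E
```

```text
[ 0.5613 -0.2395 -0.1135] [[-0.2, 1.4], [-0.2, 1.9], [-0.6, 1.4], [0.4, -0.4], [-0.6, -3.0], [1.2, -1.4]]
[ 0.5641 -0.2412 -0.1081] [[-1.5, -0.3], [-0.5, -0.3], [-0.1, -0.4], [0.9, 3.0], [0.2, -1.6], [0.4, -0.7], [0.4, 0.2]]
box in tool [-0.01190262  0.00026852  0.00934251] [ 2.95332106e+00  1.41280447e-03 -1.06460228e+00]
0.06 [ 0.609  -0.2447  0.1346]
0.045 [ 0.5976 -0.2434  0.1249]
0.01 [ 0.571  -0.2404  0.1024]
[[ 0.994 -0.112  0.008]
 [-0.112 -0.994  0.001]
 [ 0.008 -0.002 -1.   ]]
23.0 [ 0.5118 -0.2517  0.2093] F [ 1.3  0.5 -0.4] w 0.0289 q [-0.006  0.333  0.464  1.881 -0.223  0.942 -0.904]
[[0.994, 0.103, 0.041], [0.102, -0.995, 0.018], [0.043, -0.013, -0.999]]
lin [0.0924 0.0036 0.0764] dr [-0.96 -1.9  12.29]
```

>>> {"name": "drive_tool", "arguments": {"commands": [{"linear": [0.055, 0, 0], "dr": [-0.5, -1, 6.2], "jaw": 1}, {"linear": [0.05, 0.004, 0], "dr": [-0.5, -0.9, 6.1], "jaw": 1}, {"linear": [0, 0, 0.02], "dr": [0, 0, 0], "jaw": 1}, {"linear": [0, 0, 0], "dr": [0, 0, 0], "jaw": 1}]}}

```text
clock: 23.5
tcp_pos: [0.6241, -0.2406, 0.1903]
orientation: [-3.131, 0.167, -0.007]
contact_force: [-0.8, -0.3, -1.3]
grip_width: 0.0293
```

```bash
cat > sl.py <<'E'
from fr import *
g=np.load('grip.npz'); bo=g['bo'];Rb=g['Rb']; q=[.5625,-.2400,-.111]
def RS(yaw,s=.7): 
    Rz=Rn.from_euler('z',yaw).as_matrix(); return Rz@np.c_[[np.cos(s),0,np.sin(s)],[0,1,0],[-np.sin(s),0,np.cos(s)]]
S=RS(q[2]); so=np.array([q[0],q[1],.075])
def tgt(sx,sy,sz):
    R=S@Rb.T; return so+S@[sx,sy,sz]-R@bo,R
def where():
    o=monitor.get_obs(); R=Rn.from_rotvec(o['orientation']).as_matrix()
    print('box in slot',(S.T@(o['tcp_pos']+R@bo-so)*1000).round(1),'rot',np.degrees(Rn.from_matrix(S.T@R@Rb).as_rotvec()).round(1))
E
python3 -c "
from sl import *
where(); go(*tgt(.06,0,.017))
im=viewer.grab_frame('side')[:,:,::-1]; crop(im,250,215,370,325,5.4,'d24.png')
im=viewer.grab_frame('scene')[:,:,::-1]; crop(im,95,170,195,262,6,'s24.png')
"
```

```text
box in slot [106.1   5.9  49.2] rot [ 0.3  0.2 -0. ]
23.5 [ 0.6241 -0.2406  0.1903] F [-0.8 -0.3 -1.3] w 0.0293 q [-0.057  0.54   0.483  1.638 -0.29   1.032 -1.16 ]
[[0.994, -0.106, 0.005], [-0.106, -0.994, 0.006], [0.004, -0.006, -1.0]]
lin [-0.0148  0.0062  0.0541] dr [-0.26  0.21  0.16]
```

View pics/d24.png

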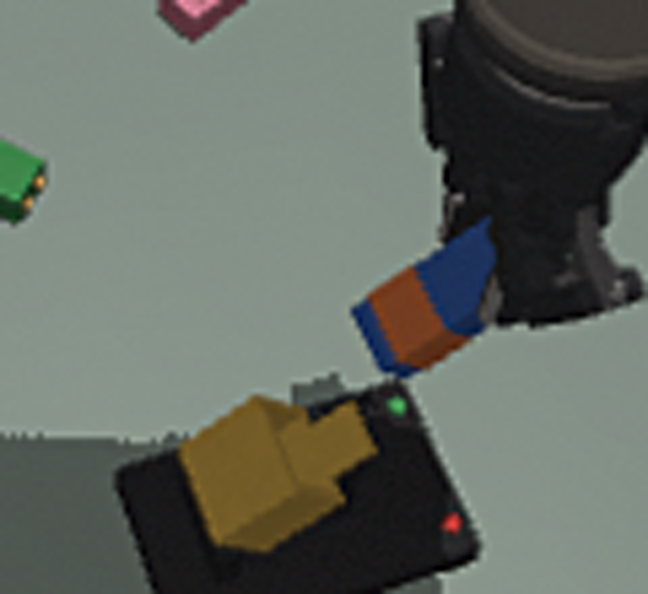

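View pics/s24.png

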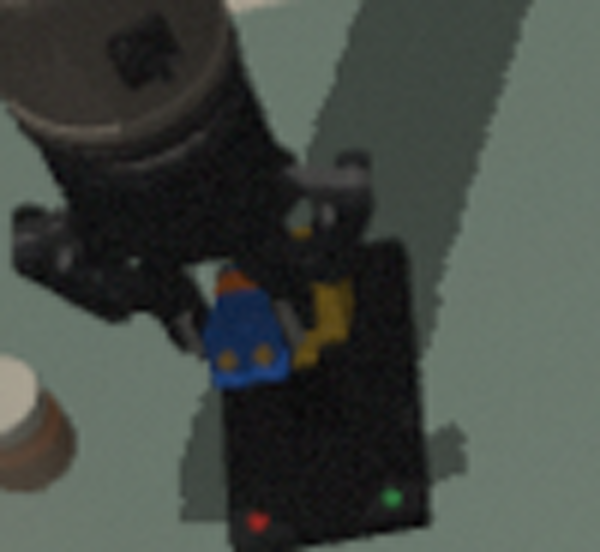

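>>> {"name": "drive_tool", "arguments": {"commands": [{"linear": [-0.008, 0.006, 0.025], "dr": [-0.2, 0.2, 0.1], "jaw": 1}, {"linear": [-0.004, 0, 0.017], "dr": [0, 0, 0], "jaw": 1}, {"linear": [0, 0, 0], "dr": [0, 0, 0], "jaw": 1}]}}

```text
clock: 23.98
tcp_pos: [0.6121, -0.2466, 0.1523]
orientation: [-3.135, 0.172, -0.024]
contact_force: [-0.2, -0.3, -1.2]
grip_width: 0.0285
```

```bash
cat > look.py <<'E'
from sl import *
import sys
n=sys.argv[1]
where(); go(*tgt(*map(float,sys.argv[2:5])))
a=viewer.grab_frame('side')[:,:,::-1]; b=viewer.grab_frame('scene')[:,:,::-1]
a=cv2.resize(a[235:325,255:355],None,fx=4,fy=4,interpolation=cv2.INTER_CUBIC);b=cv2.resize(b[190:280,95:195],None,fx=4,fy=4,interpolation=cv2.INTER_CUBIC)
cv2.imwrite(f'pics/l{n}.png',np.hstack([a,b]))
E
python3 look.py 25 .052 0 .017
```

```text
box in slot [72.9 -1.3 27.2] rot [ 0.  -0.4 -0.1]
23.98 [ 0.6121 -0.2466  0.1523] F [-0.2 -0.3 -1.2] w 0.0285 q [-0.038  0.56   0.468  1.702 -0.31   0.939 -1.131]
[[0.994, -0.11, 0.016], [-0.11, -0.994, 0.001], [0.015, -0.003, -1.0]]
lin [-0.0097 -0.0013  0.0212] dr [-0.07 -0.42 -0.03]
```

View pics/l25.png

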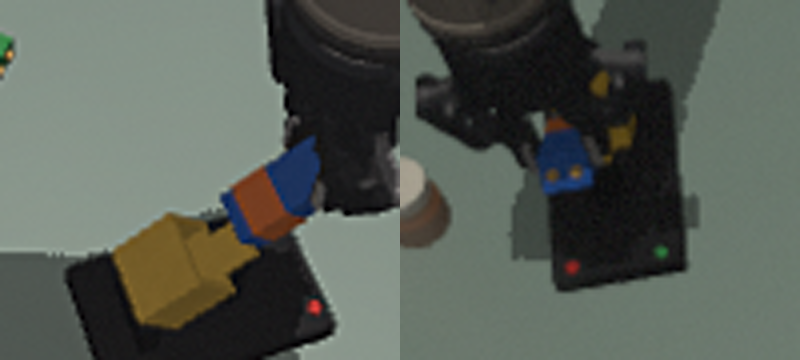

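>>> {"name": "drive_tool", "arguments": {"commands": [{"linear": [-0.009, -0.0013, 0.019], "dr": [0, -0.4, 0], "jaw": 1}, {"linear": [0, 0, 0], "dr": [0, 0, 0], "jaw": 1}]}}

```text
clock: 24.32
tcp_pos: [0.605, -0.2448, 0.1343]
orientation: [-3.135, 0.172, -0.019]
contact_force: [0.8, 0.4, -0.2]
grip_width: 0.029
```

```bash
python3 look.py 26 .042 0 .015
```

```text
box in slot [55.8 -0.3 18.2] rot [ 0.  -0.2 -0. ]
24.32 [ 0.605  -0.2448  0.1343] F [ 0.8  0.4 -0.2] w 0.029 q [-0.035  0.571  0.46   1.73  -0.317  0.902 -1.122]
[[0.994, -0.109, 0.012], [-0.109, -0.994, 0.001], [0.012, -0.002, -1.0]]
lin [-0.0086 -0.0003  0.0113] dr [-0.03 -0.24 -0.01]
```

View pics/l26.png

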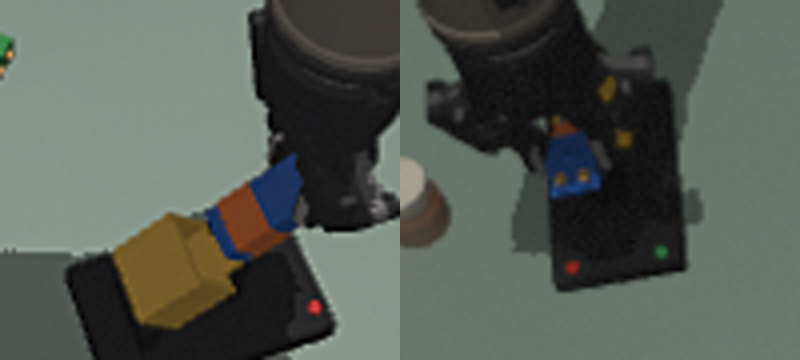

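>>> {"name": "drive_tool", "arguments": {"commands": [{"linear": [-0.0085, -0.0003, 0.011], "dr": [0, -0.2, 0], "jaw": 1}, {"linear": [0, 0, 0], "dr": [0, 0, 0], "jaw": 1}]}}

```text
clock: 24.68
tcp_pos: [0.5983, -0.2444, 0.1246]
orientation: [-3.136, 0.172, -0.02]
contact_force: [0.2, -0.5, -1.6]
grip_width: 0.0289
```

```bash
python3 look.py 27 .032 0 .015; python3 -c "
from h import *
im=viewer.grab_frame('side')[:,:,::-1]; crop(im,275,255,345,325,9,'z27.png')"
```

```text
box in slot [44.4 -0.7 15.1] rot [-0.  -0.3  0. ]
24.68 [ 0.5983 -0.2444  0.1246] F [ 0.2 -0.5 -1.6] w 0.0289 q [-0.033  0.573  0.456  1.754 -0.321  0.877 -1.115]
[[0.994, -0.109, 0.013], [-0.109, -0.994, -0.0], [0.013, -0.001, -1.0]]
lin [-0.0095 -0.0007  0.008 ] dr [ 0.04 -0.27 -0.  ]
```

View pics/z27.png

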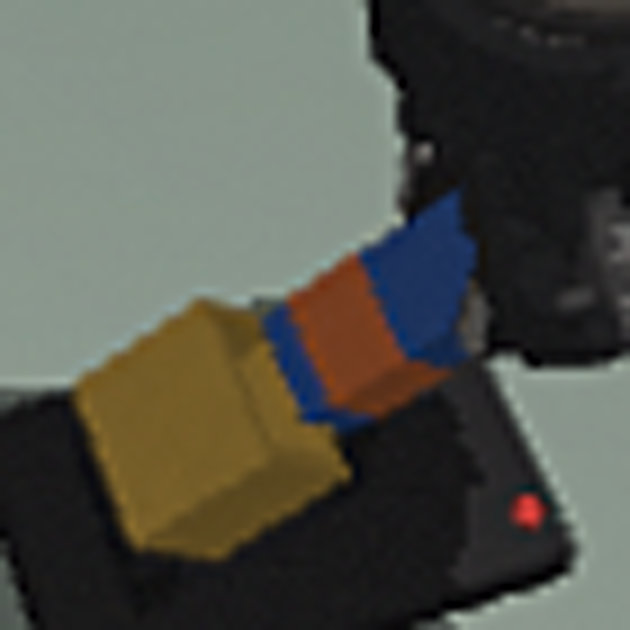

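>>> {"name": "drive_tool", "arguments": {"commands": [{"linear": [-0.009, -0.0007, 0.0075], "dr": [0, -0.3, 0], "jaw": 1}, {"linear": [0, 0, 0], "dr": [0, 0, 0], "jaw": 1}]}}

```text
clock: 25.08
tcp_pos: [0.5907, -0.243, 0.118]
orientation: [3.137, -0.171, 0.016]
contact_force: [-0.2, -0.6, -0.4]
grip_width: 0.0287
```

```bash
python3 look.py 28 .022 0 .015; python3 -c "
from h import *
im=viewer.grab_frame('side')[:,:,::-1]; crop(im,275,255,345,325,9,'z28.png')"
```

```text
box in slot [34.3 -0.2 15. ] rot [-0.  -0.1  0.1]
25.07 [ 0.5907 -0.243   0.118 ] F [-0.2 -0.6 -0.4] w 0.0287 q [-0.033  0.571  0.454  1.775 -0.322  0.859 -1.111]
[[0.994, -0.109, 0.01], [-0.109, -0.994, -0.001], [0.01, -0.0, -1.0]]
lin [-0.0095 -0.0002  0.0078] dr [ 0.08 -0.13  0.02]
```

View pics/z28.png

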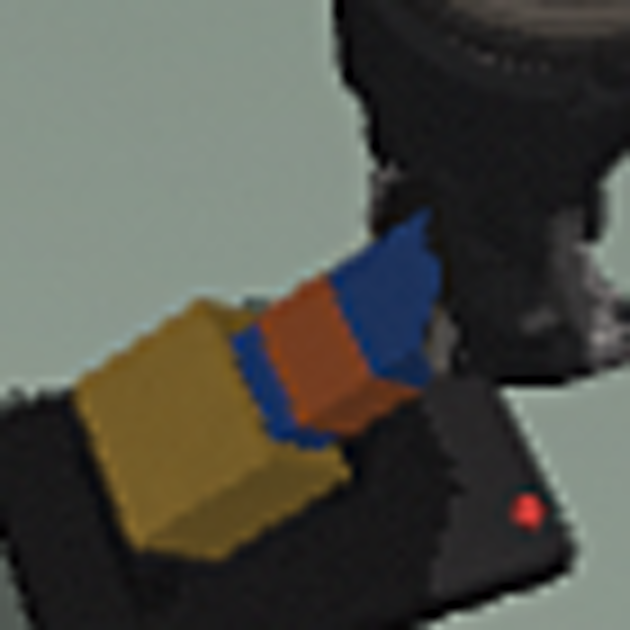

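>>> {"name": "drive_tool", "arguments": {"commands": [{"linear": [-0.0095, -0.0002, 0.0078], "dr": [0, -0.1, 0], "jaw": 1}, {"linear": [0, 0, 0], "dr": [0, 0, 0], "jaw": 1}]}}

```text
clock: 25.48
tcp_pos: [0.5821, -0.2421, 0.1105]
orientation: [3.136, -0.171, 0.017]
contact_force: [0.3, -0.0, -1.4]
grip_width: 0.029
```

```bash
python3 look.py 29 .012 0 .015
```

```text
box in slot [22.8 -0.2 14.8] rot [-0.1 -0.2  0.1]
25.48 [ 0.5821 -0.2421  0.1105] F [ 0.3 -0.  -1.4] w 0.029 q [-0.031  0.568  0.45   1.801 -0.325  0.835 -1.103]
[[0.994, -0.109, 0.011], [-0.109, -0.994, -0.001], [0.011, 0.0, -1.0]]
lin [-0.0085 -0.0002  0.0068] dr [ 0.11 -0.16  0.04]
```

View pics/l29.png

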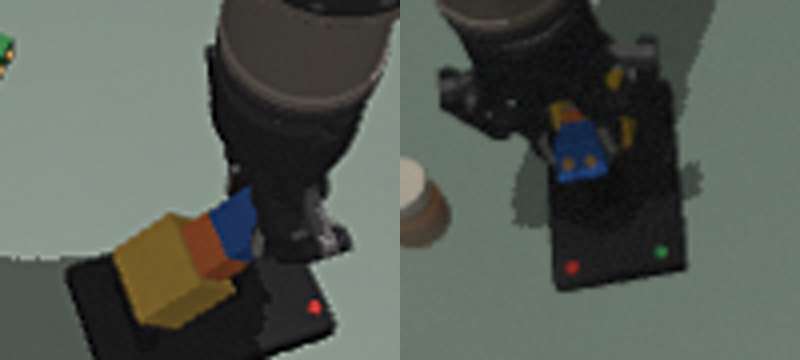

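>>> {"name": "drive_tool", "arguments": {"commands": [{"linear": [-0.0085, -0.0002, 0.007], "dr": [0, -0.1, 0], "jaw": 1}, {"linear": [0, 0, 0], "dr": [0, 0, 0], "jaw": 1}]}}

```text
clock: 25.82
tcp_pos: [0.5748, -0.2411, 0.1038]
orientation: [3.136, -0.17, 0.018]
contact_force: [1.0, 0.5, -0.5]
grip_width: 0.0286
```

```bash
python3 look.py 30 .004 0 .014
```

```text
box in slot [12.9 -0.1 14.5] rot [-0.1 -0.2  0.1]
25.82 [ 0.5748 -0.2411  0.1038] F [ 1.   0.5 -0.5] w 0.0286 q [-0.029  0.566  0.447  1.823 -0.328  0.814 -1.097]
[[0.994, -0.108, 0.011], [-0.108, -0.994, -0.002], [0.011, 0.001, -1.0]]
lin [-0.0065 -0.0001  0.006 ] dr [ 0.13 -0.19  0.07]
```

>>> {"name": "drive_tool", "arguments": {"commands": [{"linear": [-0.0065, 0, 0.006], "dr": [0, 0, 0], "jaw": 1}, {"linear": [0, 0, 0], "dr": [0, 0, 0], "jaw": 1}]}}

```text
clock: 26.18
tcp_pos: [0.5694, -0.2407, 0.0982]
orientation: [3.135, -0.169, 0.021]
contact_force: [-0.2, 0.4, -1.2]
grip_width: 0.0289
```

```bash
python3 look.py 31 .0 0 .013
```

```text
box in slot [ 5.1 -0.2 13.6] rot [-0.1 -0.3  0.2]
26.18 [ 0.5694 -0.2407  0.0982] F [-0.2  0.4 -1.2] w 0.0289 q [-0.026  0.565  0.443  1.841 -0.331  0.795 -1.09 ]
[[0.994, -0.108, 0.013], [-0.107, -0.994, -0.002], [0.014, 0.001, -1.0]]
lin [-0.0035 -0.0002  0.0038] dr [ 0.16 -0.32  0.1 ]
```

View pics/l31.png

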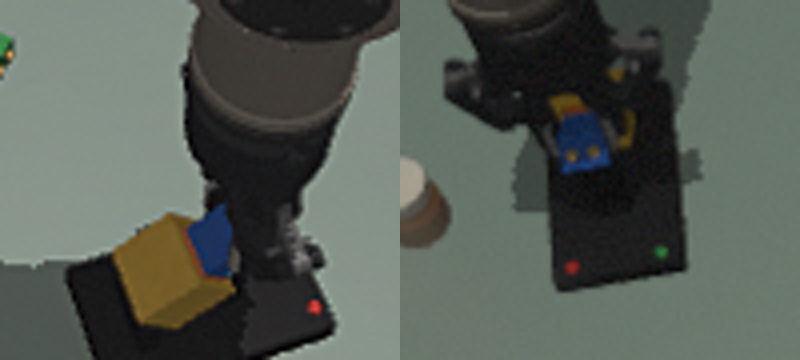

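>>> {"name": "drive_tool", "arguments": {"commands": [{"linear": [-0.0025, 0, 0.0025], "dr": [0, 0, 0], "jaw": 1}, {"linear": [0, 0, 0], "dr": [0, 0, 0], "jaw": 0.55}, {"linear": [0, 0, 0], "dr": [0, 0, 0], "jaw": 0.45}, {"linear": [0, 0, 0], "dr": [0, 0, 0], "jaw": 0.35}, {"linear": [0, 0, 0], "dr": [0, 0, 0], "jaw": 0.3}, {"linear": [0, 0, 0], "dr": [0, 0, 0], "jaw": 0.3}]}}

```text
clock: 27.02
tcp_pos: [0.5687, -0.2408, 0.0968]
orientation: [3.134, -0.168, 0.026]
contact_force: [-0.4, -0.2, -0.3]
grip_width: 0.0597
```

```bash
python3 look.py 32 .0 0 .013
```

```text
box in slot [ 3.7 -0.4 12.9] rot [-0.1 -0.5  0.2]
27.02 [ 0.5687 -0.2408  0.0968] F [-0.4 -0.2 -0.3] w 0.0597 q [-0.025  0.565  0.442  1.845 -0.332  0.787 -1.088]
[[0.994, -0.107, 0.017], [-0.107, -0.994, -0.003], [0.017, 0.002, -1.0]]
lin [-0.0029 -0.0004  0.0024] dr [ 0.19 -0.5   0.13]
```

View pics/l32.png

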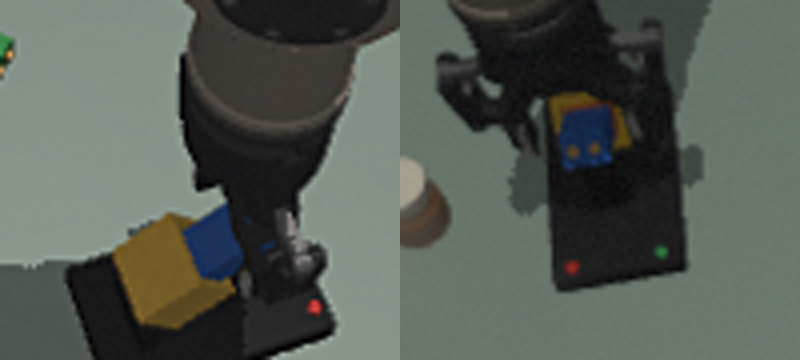

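>>> {"name": "drive_tool", "arguments": {"commands": [{"linear": [0, 0, -0.02], "dr": [0, 0, 0], "jaw": 0.3}, {"linear": [0, 0, -0.04], "dr": [0, 0, 0], "jaw": 0.3}, {"linear": [0, 0, -0.05], "dr": [0, 0, 0], "jaw": 0.3}, {"linear": [-0.04, 0, -0.02], "dr": [0, 0, 0], "jaw": 0.3}, {"linear": [-0.05, 0, 0], "dr": [0, 0, 0], "jaw": 0.3}, {"linear": [0, 0, 0], "dr": [0, 0, 0], "jaw": 0.3}]}}

```text
clock: 27.88
tcp_pos: [0.4756, -0.2321, 0.2362]
orientation: [3.133, -0.171, 0.035]
contact_force: [0.7, 0.6, 0.6]
grip_width: 0.0598
```

```bash
python3 - <<'E'
from sl import *
import pickle
st(); c=viewer.calibration('wrist'); im=viewer.grab_frame('wrist')[:,:,::-1]; cv2.imwrite('pics/w33.png',im); pickle.dump(c,open('w33.pkl','wb'))
L=np.array([(x,y,z) for x in(-.040,.039) for y in(-.015,.015) for z in(0,.024)])
print(proj(c,L@S.T+so).round(1).tolist())
for n in('side','scene'):
    a=viewer.grab_frame(n)[:,:,::-1]; cv2.imwrite(f'pics/{n}33.png',a)
a=cv2.imread('pics/side33.png');b=cv2.imread('pics/scene33.png')
a=cv2.resize(a[255:325,265:345],None,fx=5,fy=5,interpolation=cv2.INTER_CUBIC);b=cv2.resize(b[195:265,100:180],None,fx=5,fy=5,interpolation=cv2.INTER_CUBIC)
cv2.imwrite('pics/l33.png',np.hstack([a,b]))
E
```

```text
27.88 [ 0.4756 -0.2321  0.2362] F [0.7 0.6 0.6] w 0.0598 q [-0.13   0.237  0.554  1.942 -0.155  0.98  -1.184]
[[0.994, -0.109, 0.022], [-0.109, -0.994, -0.005], [0.023, 0.002, -1.0]]
[[271.4, 115.5], [272.0, 133.0], [241.2, 115.4], [240.4, 132.9], [275.1, 39.7], [276.1, 57.7], [237.2, 39.6], [236.0, 57.6]]
```

View pics/l33.png

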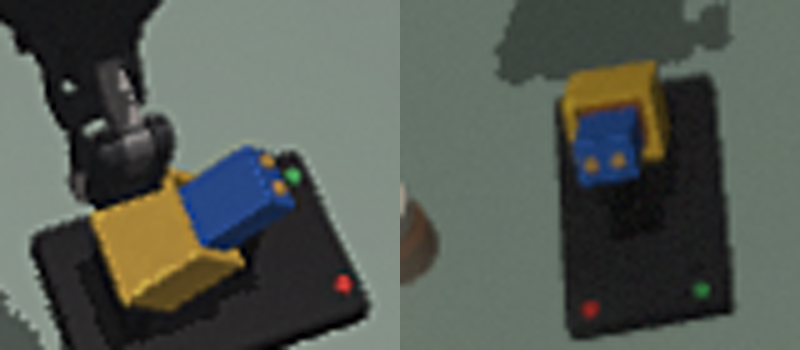

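View pics/w33.png

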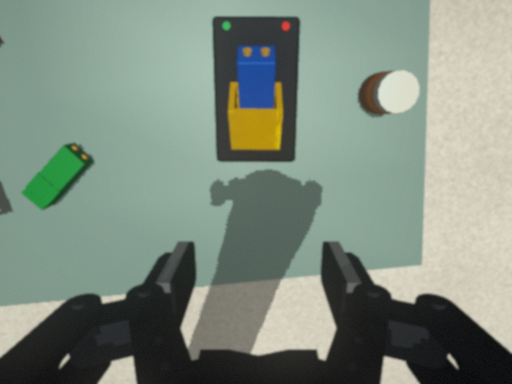

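View pics/scene33.png

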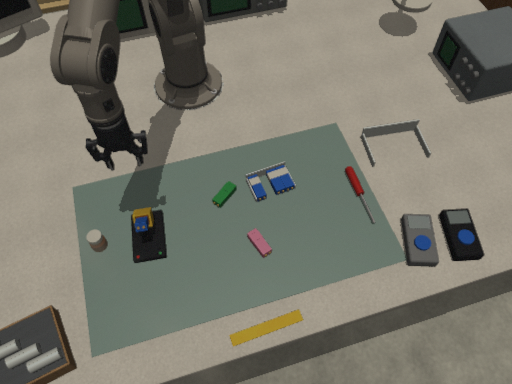

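```bash
python3 - <<'E'
from sl import *
import pickle
c=pickle.load(open('w33.pkl','rb')); im=cv2.imread('pics/w33.png'); s=6
x0,y0=205,10
im=cv2.resize(im[y0:y0+100,x0:x0+100],None,fx=s,fy=s,interpolation=cv2.INTER_CUBIC)
for sx,col in((-.001,(0,255,0)),(.007,(0,0,255))):
    L=np.array([(sx+.04,-.015,.024),(sx+.04,.015,.024),(sx+.04,.015,0),(sx+.04,-.015,0)])
    p=((proj(c,L@S.T+so)-[x0,y0])*s+s/2).astype(int); cv2.polylines(im,[p],True,col,1)
L=np.array([(0,-.023,.035),(0,.023,.035),(0,.023,-.005),(0,-.023,-.005)]); p=((proj(c,L@S.T+so)-[x0,y0])*s+s/2).astype(int); cv2.polylines(im,[p],True,(255,255,255),1)
cv2.imwrite('pics/z33.png',im)
# side measure
a=cv2.imread('pics/side33.png'); cs=viewer.calibration('side'); x1,y1=275,265
a=cv2.resize(a[y1:y1+60,x1:x1+70],None,fx=9,fy=9,interpolation=cv2.INTER_CUBIC)
for sx,col in((-.001,(0,255,0)),(.007,(0,0,255))):
    L=np.array([(sx+.04,-.015,.024),(sx+.04,.015,.024),(sx+.04,.015,0),(sx+.04,-.015,0)])
    p=((proj(cs,L@S.T+so)-[x1,y1])*9+4.5).astype(int); cv2.polylines(a,[p],True,col,1)
cv2.imwrite('pics/z33s.png',a)
E
```

```text
(no output)
```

View pics/z33.png

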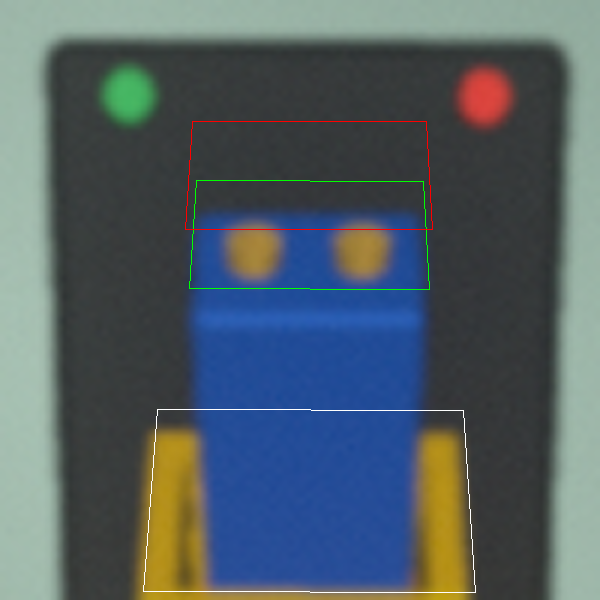

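View pics/z33s.png

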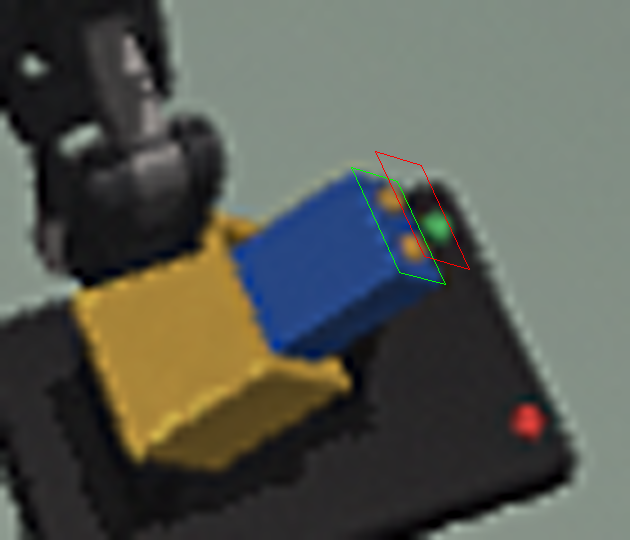

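```bash
python3 - <<'E'
from fr import *
a=cv2.imread('pics/scene33.png'); c=viewer.calibration('scene'); x,y,s=235,155,9
a=cv2.resize(a[y:y+55,x:x+70],None,fx=s,fy=s,interpolation=cv2.INTER_CUBIC)
for cy in(-.0453,.0151,.0453):
    p=((proj(c,[F(dx,cy+dy,.024) for dx,dy in((.04,.015),(.04,-.015),(-.04,-.015),(-.04,.015))])-[x,y])*s+4).astype(int); cv2.polylines(a,[p],True,(0,255,0),1)
cv2.imwrite('pics/row.png',a)
E
```

```text
(no output)
```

View pics/row.png

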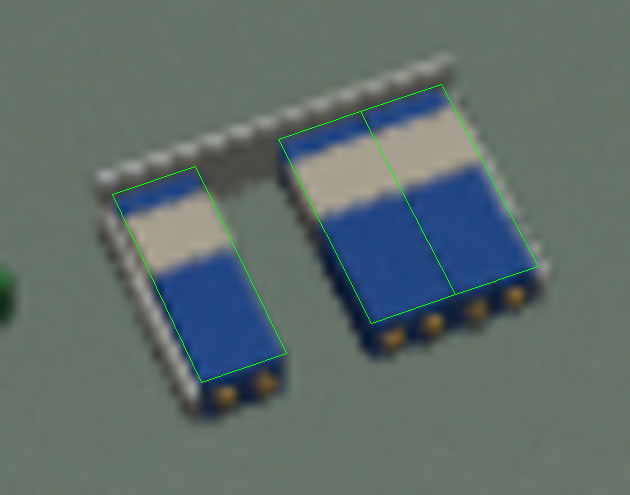

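The white-banded boxes are still in their places. Handing in.

```bash
python3 -c "
from bench import job
print(job.hand_in())"
```

```text
the job is handed in; nothing more can be done
None
```

I slid the orange-banded capacitor out of the row, picked it up and dropped it into the yellow slot. I then let go, backed the arm off and handed the job in at about 28 s; no verdict was reported.

**Slide:** Dragging with closed fingertips brought the box's centre to about 87 mm out of its place, flat on the bench and past the fence's end. Pressing force was not steady:
- Readings swung from near zero to mostly 20–50 N, with one of 78 N, against the intended 5–15 N. No fault was reported.
- The fingertip slipped and was set back several times. Twice or more, the box's rear end lifted slightly while the finger was near its front edge. It lay flat again after the worst of these, and I kept the finger further back after that.

**Placing:** I gripped the box across its width with the tool tilted 40°, so the tool hung straight down at the slot. It went in with no noticeable contact force.

**Last checks, from pictures:**
- **Fit in slot:** In the side view the box end matches the fully-home outline. In the wrist view it appears a few mm deeper than that outline, which I put down to the calibration and my estimate of the slot's position.
- **White-banded boxes:** All three match the outlines of their starting places.
- **Jar and screwdriver:** Both look unmoved; I judged this by eye only.

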